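Measure the lash of a gear drive and set it on the gauge

TASK

Check the free play of the gear drive standing nearest the robot: gently rock its crank handle clockwise (seen from above) until you clearly feel the gears resist (about 5 N), then counter-clockwise until they clearly resist again, never forcing them. Then set the gauge's marker so that its gap from the end stop equals, within 3 mm, the free travel of the handle between the points where the resistance begins, and let go. Leave the other two drives and the things on the bench alone.

Things in the scene. Friction and masses are not known exactly. Their poses are not given: they have to be found in the camera images.
- drive1: Gear drive fixed to the bench: dark base plate 170 x 100 x 10 mm, brass gear 105 mm across on its +x side, steel pinion, and on the pinion shaft a crank lever pointing roughly to its -x. Origin: on the bench under the pinion's upright axis, z up. Test the one of the three standing nearest the robot (x below 0.66); the others stand behind it. They differ only in free play.
- handle1 (a point): Grip point on drive1's crank handle: an upright black post 16 mm in diameter, 55 to 105 mm above the bench; this point is on its axis, 90 mm up, 100 mm from the pinion axis. Lever below: 14 mm wide. In its free play (10 to 35 mm of travel along its arc, different in each drive, start anywhere within) it moves with about 1 N; at each end it bears on the pinion and the force rises 1 N per 0.2 mm.
- gear1 (a joint): Wind-up angle (rad) of drive1's pinion, counter-clockwise seen from above, 0 unloaded. The gear train is held at its far end and gives springily: about 0.002 rad (0.2 mm at the handle) per newton at the handle; it springs back when let go. 0.006 (3 N) either way is a clearly felt resistance; beyond 0.032 (16 N) it is forced.
- drive2: Gear drive fixed to the bench: dark base plate 170 x 100 x 10 mm, brass gear 105 mm across on its +x side, steel pinion, and on the pinion shaft a crank lever pointing roughly to its -x. Origin: on the bench under the pinion's upright axis, z up. Test the one of the three standing nearest the robot (x below 0.66); the others stand behind it. They differ only in free play.
- handle2 (a point): Grip point on drive2's crank handle: an upright black post 16 mm in diameter, 55 to 105 mm above the bench; this point is on its axis, 90 mm up, 100 mm from the pinion axis. Lever below: 14 mm wide. In its free play (10 to 35 mm of travel along its arc, different in each drive, start anywhere within) it moves with about 1 N; at each end it bears on the pinion and the force rises 1 N per 0.2 mm.
- gear2 (a joint): Wind-up angle (rad) of drive2's pinion, counter-clockwise seen from above, 0 unloaded. The gear train is held at its far end and gives springily: about 0.002 rad (0.2 mm at the handle) per newton at the handle; it springs back when let go. 0.006 (3 N) either way is a clearly felt resistance; beyond 0.032 (16 N) it is forced.
- drive3: Gear drive fixed to the bench: dark base plate 170 x 100 x 10 mm, brass gear 105 mm across on its +x side, steel pinion, and on the pinion shaft a crank lever pointing roughly to its -x. Origin: on the bench under the pinion's upright axis, z up. Test the one of the three standing nearest the robot (x below 0.66); the others stand behind it. They differ only in free play.
- handle3 (a point): Grip point on drive3's crank handle: an upright black post 16 mm in diameter, 55 to 105 mm above the bench; this point is on its axis, 90 mm up, 100 mm from the pinion axis. Lever below: 14 mm wide. In its free play (10 to 35 mm of travel along its arc, different in each drive, start anywhere within) it moves with about 1 N; at each end it bears on the pinion and the force rises 1 N per 0.2 mm.
- gear3 (a joint): Wind-up angle (rad) of drive3's pinion, counter-clockwise seen from above, 0 unloaded. The gear train is held at its far end and gives springily: about 0.002 rad (0.2 mm at the handle) per newton at the handle; it springs back when let go. 0.006 (3 N) either way is a clearly felt resistance; beyond 0.032 (16 N) it is forced.
- gauge: Gauge fixed to the bench: aluminium plate 60 mm (its x) by 110 mm (its y), top 12 mm above the bench, black tick lines every 5 mm along its -x edge (long ones every 10 mm, the first at zero), and a dark end stop block (30 x 8 x 8 mm, top 20 mm above the bench) at its -y end. A marker slides on it. Origin on the bench under the plate's centre, z up.
- marker (a joint): Distance (m) of the gauge's marker from its end stop, that is the open gap between the stop's face and the marker's near side: 0 touching the stop, growing along the gauge's +y to 0.068. It slides with about 2 N and stays where it is left.
- marker_top (a point): Middle of the top of the marker: an upright grey plastic block 26 mm (gauge x) by 12 mm (gauge y), from 14 to 60 mm above the bench, that slides along the gauge's y; this point is 60 mm above the bench.
- spool: Bystander: steel spool standing on end, 64 mm across, 48 mm high; origin at the centre of its underside.
- capacitor: Bystander: black can capacitor standing upright, 36 mm across, 52 mm high; origin at the centre of its underside.
- driver: Bystander: screwdriver 160 mm long lying on the bench, handle towards its -x; origin underneath it.
Not all that is in view belongs to the job. Of the things shaped like the gauge, the aluminium one is meant.

How it is judged:
By the outcome, as a careful person would: the job done as asked, in the order asked, and still so for the second after the job is handed in, with the robot touching nothing.
It also fails if it takes over 72 s, if anything falls off the work surface, if the arm or the gripper's body presses on something with over 40 N, if the wrist force passes 120 N, or if a joint passes its speed limit or range.

ROBOT

A 6-joint arm with a two-finger parallel gripper is mounted at the origin on the work surface. World frame = base frame: x ahead of the robot, y to its left, z up, the work surface at z = 0. Lengths are in mm, angles in rad, forces in N, time in s.
With the tool pointing down it reaches from about 350 to 975 mm from the base axis. Payload 7.1 kg.
Tool frame: the origin (TCP) lies at the very end of the fingers, on their centre line; the grasp point (between the pads) lies 19 mm behind it (ctrl.grip_point_offset is the distance from the TCP to the grasp point, in mm); x points along the fingers, y is the direction in which the jaws open and shut, and the axes are right-handed (so a half turn about x gives the same grasp; the last joint's range is limited). The gripper opens to 88 mm and grips with 3 to 60 N. Pads are 20 mm wide; open, the fingers measure 115 mm over their backs; the gripper's body (75 mm by 178 mm) begins 61 mm behind the grasp point.
Start: joints at [-1.204, 0.423, 1.63, -0, 1.089, -0.019], TCP at [235.204, -579.037, 194.675] pointing down, gripper open.
Joint ranges: [-3, 3], [-0.9, 2.11], [0.09, 2.58], [-1.31, 4.45], [0.11, 2.69], [-2.54, 2.54]. Speed limits (rad/s): [2.39, 2.39, 3.01, 3.14, 3.14, 3.14].

INTERFACE

Orientations are given as a rotation vector (axis times angle).
In Python, from workcell import ctrl, vision, workorder gives the robot as it stands.
- The arm moves only by the shell command python3 -m crank 'ROWS'. ROWS is JSON, a list of rows, each a list of 3 entries, a list of its own where there are three numbers: the shift along the tool's x, y, z in m, then the turn, a rotation vector about the tool's x, y, z in rad, then the finger opening in m, from 0 to 0.0878. In form: [[[dx, dy, dz], [wx, wy, wz], jaw], ...]. A call has exactly 8 rows; each row shifts and turns the commanded pose from where the row before left it, along the tool's axes as they then stand; what a row does not reach is not made up. A row lasts 1/12 s, in which the tool goes at most 41.7 mm and 7.16 degrees, less where a joint would pass 70% of its speed; a pose out of reach is approached as far as the arm can. A call with a gripper value outside its range is refused whole. The fingers move at their own pace and stop on an object; the grip force is fixed at half the most. Time passes only in rows, so rows that do not move let the fingers close, or fill a call up. It gives the time, the measured TCP pose, the force and the opening at its end, in the units of the state.
- ctrl.get_obs(): the state, without advancing time (a new reading comes with each control period).
- vision.get_image(name): name is "scene" or "top" or "wrist"; returns a dict with "img" (480x640x3 uint8, blue, green, red), "mtx" (3x3 intrinsics, pixels), "k1" (the pictures are not rectified: a ray, as slopes to the right and down, at radius r is drawn at 1 + k1 r^2 times it, then the intrinsics apply), "rvec" (rotation vector, rad) and "tvec" (3), from world to camera coordinates, as OpenCV has them; the wrist camera has in their place "hand_eye" (4x4, takes a point from camera to tool coordinates, whose origin is the TCP and whose axes are the tool frame's). Camera axes: x right, y down, z forward; pixel columns grow to the right and rows downward; lengths in mm; the calibration is good to about 2 mm. A picture is of the moment at which its call begins: read the wrist's pose just before it. There is no depth.
- workorder.close_job(): hands the job in, once; it reports no verdict.
The state is a dict: "t": time; "qpos": joint angles; "qvel": joint speeds; "joint_torque": joint torques, N m; "ee_pos": TCP position; "orientation": TCP orientation; "ft_force": force on the tool from outside, world axes, zero at the start; "moment": the same for the moment, N m; "width": finger opening in mm.
Only numpy, scipy, OpenCV 4.12 (cv2) and the standard library are available. Lean on these libraries where they do the work, as an engineer would, in place of code of your own. Each camera call takes 0.05 s, during which the arm holds its last target.

## Working session

There is one attempt and no reset: what is moved stays moved. The work goes in short steps, Python scripts to look and compute and a shell command to move; the robot and the scene stay as the last step left them, time stands still between calls to the robot, and variables do not carry over. Pictures are saved under pics/ and viewed, and the job is handed in when it is done.

```bash
ls; mkdir -p pics
cat > h.py <<'E'
import numpy as np, cv2
from scipy.spatial.transform import Rotation as R
from workcell import ctrl, vision, workorder
def shot(n,fn=None):
    o=ctrl.get_obs(); d=vision.get_image(n)
    if fn: cv2.imwrite('pics/'+fn,d['img'])
    if 'hand_eye' in d:
        T=np.eye(4);T[:3,:3]=R.from_rotvec(o['orientation']).as_matrix();T[:3,3]=o['ee_pos']
        d['c2w']=T@np.array(d['hand_eye'])
    else:
        A=np.eye(4);A[:3,:3]=R.from_rotvec(np.ravel(d['rvec'])).as_matrix();A[:3,3]=np.ravel(d['tvec'])
        d['c2w']=np.linalg.inv(A)
    return d
def ray(d,u,v):
    K=np.array(d['mtx']);x=(u-K[0,2])/K[0,0];y=(v-K[1,2])/K[1,1]
    rd=np.hypot(x,y);r=rd
    for _ in range(30): r=rd/(1+d['k1']*r*r)
    s=r/rd if rd>0 else 1
    T=d['c2w'];return T[:3,3],T[:3,:3]@np.array([x*s,y*s,1])
def onz(d,u,v,z):
    o,q=ray(d,u,v);return o+q*(z-o[2])/q[2]
def proj(d,P):
    T=np.linalg.inv(d['c2w']);p=T[:3,:3]@np.array(P,float)+T[:3,3];x,y=p[0]/p[2],p[1]/p[2]
    f=1+d['k1']*(x*x+y*y);K=np.array(d['mtx']);return K[0,0]*x*f+K[0,2],K[1,1]*y*f+K[1,2]
E
python3 - <<'E'
from h import *
o=ctrl.get_obs();print({k:np.round(v,3) for k,v in o.items()}, ctrl.grip_point_offset)
for n in('scene','top','wrist'):
    d=shot(n,n+'0.png');print(n,d['k1'],np.round(d['c2w'],2).tolist(),np.round(d['mtx'],1).tolist())
import pickle
E
```

```text
pics
{'t': np.float64(0.0), 'qpos': array([-1.204,  0.424,  1.631, -0.   ,  1.089, -0.019]), 'qvel': array([ 0.002, -0.002,  0.   , -0.001,  0.001, -0.   ]), 'joint_torque': array([ 2.0000e-03, -5.4461e+01, -2.7366e+01,  6.5000e-02,  2.3000e-02,
       -0.0000e+00]), 'ee_pos': array([ 234.989, -578.506,  193.915]), 'orientation': array([ 2.01 ,  0.394, -2.011]), 'ft_force': array([-0.15 ,  0.124,  0.762]), 'moment': array([ 0.017, -0.002,  0.047]), 'width': np.float64(87.984)} 18.700000000000003
scene 0.03583224942951598 [[0.66, 0.6, -0.46, 1041.9], [0.75, -0.51, 0.42, -525.66], [0.02, -0.62, -0.79, 1037.14], [0.0, 0.0, 0.0, 1.0]] [[596.2, 0.0, 317.9], [0.0, 596.2, 239.1], [0.0, 0.0, 1.0]]
top -0.0233893687465291 [[0.02, -1.0, 0.07, 424.69], [-1.0, -0.02, 0.01, -27.61], [-0.01, -0.07, -1.0, 1352.61], [0.0, 0.0, 0.0, 1.0]] [[552.6, 0.0, 319.0], [0.0, 552.6, 238.8], [0.0, 0.0, 1.0]]
wrist -0.03820734964803742 [[0.38, -0.89, -0.26, 306.84], [-0.93, -0.36, -0.1, -550.2], [-0.0, 0.28, -0.96, 385.12], [0.0, 0.0, 0.0, 1.0]] [[397.3, 0.0, 313.7], [0.0, 397.3, 236.8], [0.0, 0.0, 1.0]]
```

View pics/top0.png

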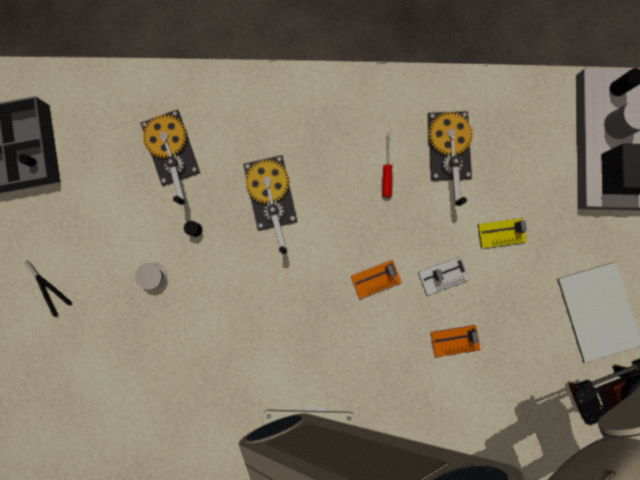

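View pics/scene0.png

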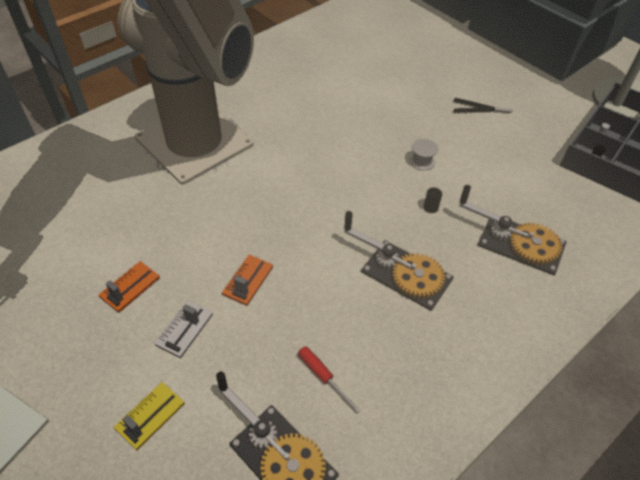

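View pics/wrist0.png

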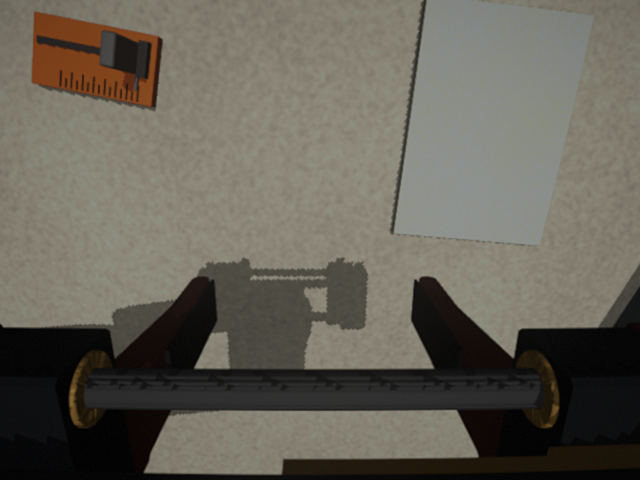

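Run:
```python
from h import *
t=shot('top');s=shot('scene')
im=t['img']
a=cv2.resize(im[150:270,230:330],None,fx=5,fy=5,interpolation=cv2.INTER_CUBIC)
b=cv2.resize(im[245:305,405:485],None,fx=5,fy=5,interpolation=cv2.INTER_CUBIC)
cv2.imwrite('pics/ct1.png',a);cv2.imwrite('pics/ct2.png',b)
c=cv2.resize(s['img'][290:370,140:240],None,fx=6,fy=6,interpolation=cv2.INTER_CUBIC);cv2.imwrite('pics/cs2.png',c)
c=cv2.resize(s['img'][200:310,330:460],None,fx=5,fy=5,interpolation=cv2.INTER_CUBIC);cv2.imwrite('pics/cs1.png',c)
for n,u,v in(('d1',274,211),('d3',171,163),('d2',454,162)):print(n,onz(t,u,v,40).round(0))
print('h1',onz(t,283,250,105).round(1),'gauge',onz(t,443,276,12).round(1),'spool',onz(t,151,278,48).round(0),'cap',onz(t,193,229,52).round(0),'drv',onz(t,388,180,10).round())
for p in((263,230),(296,226),(245,160),(281,156)):print(onz(t,*p,10).round(1))
```

```text
d1 [583.  95.  40.]
d3 [695. 347.  40.]
d2 [ 711. -335.   40.]
h1 [487.1  65.9 105. ] gauge [ 436.9 -315.8   12. ] spool [417. 381.  48.] cap [535. 285.  52.] drv [ 669. -180.   10.]
[539.7 123.2  10. ]
[551.2  42.9  10. ]
[712.  172.7  10. ]
[723.7  84.1  10. ]
```

View pics/ct1.png

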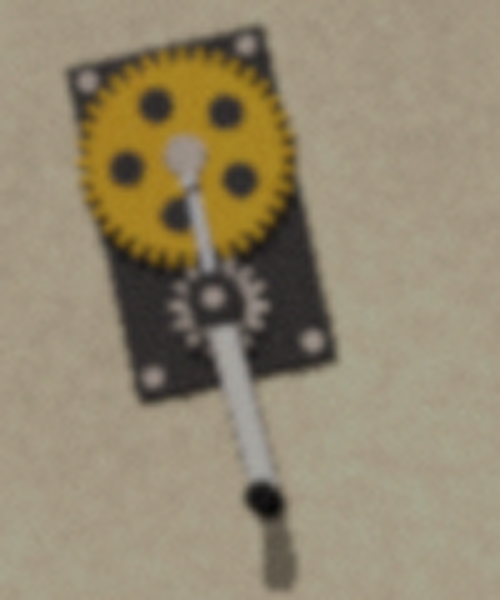

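View pics/ct2.png

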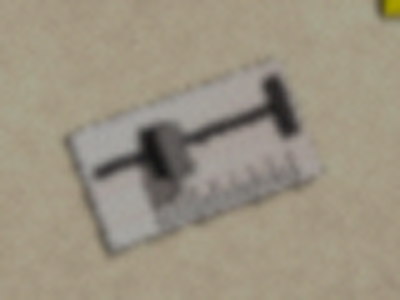

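View pics/cs2.png

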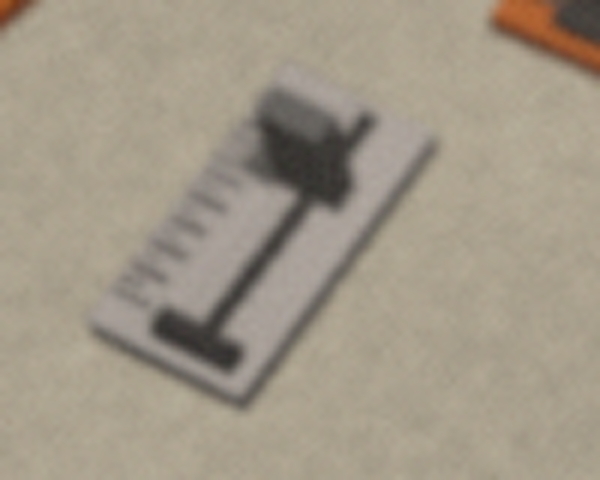

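View pics/cs1.png

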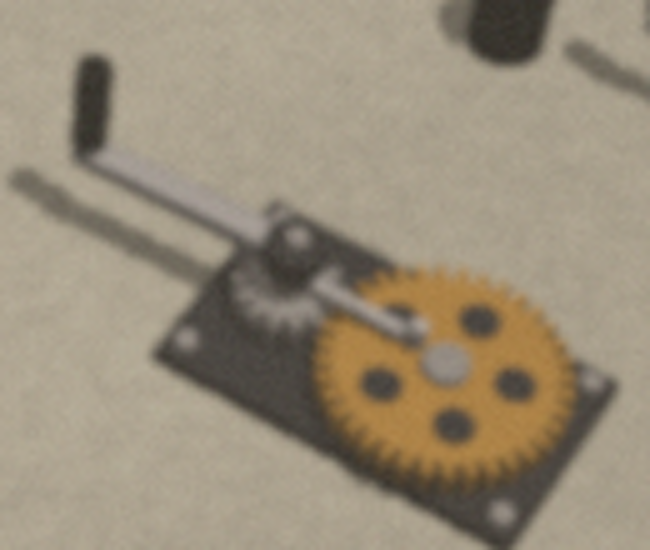

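```bash
cat >> h.py <<'E'
def tri(*ob):
    A=np.zeros((3,3));b=np.zeros(3);rs=[]
    for d,u,v in ob:
        o,q=ray(d,u,v);q=q/np.linalg.norm(q);M=np.eye(3)-np.outer(q,q);A+=M;b+=M@o;rs.append((o,M))
    p=np.linalg.solve(A,b);return p.round(1),[round(float(np.linalg.norm(M@(p-o))),2) for o,M in rs]
def tool():
    o=ctrl.get_obs();return np.array(o['ee_pos']),R.from_rotvec(o['orientation']).as_matrix(),o
def go(P,ang):
    """shift in tool axes (mm) and rotation vec (deg) to reach TCP P, pointing down, tool y at world angle ang deg (mod 180)"""
    p,M,o=tool();a=np.radians(ang);best=None
    for s in(1,-1):
        y=s*np.array([np.cos(a),np.sin(a),0]);x=np.array([0,0,-1.]);T=np.c_[x,y,np.cross(x,y)]
        w=R.from_matrix(M.T@T).as_rotvec()
        if best is None or np.linalg.norm(w)<np.linalg.norm(best):best=w
    print('shift tool mm',(M.T@(np.array(P)-p)).round(1),'rot rad',best.round(4),'M',M.round(3).tolist())
def st():
    p,M,o=tool();print('t',round(float(o['t']),2),'p',p.round(2),'yang',round(float(np.degrees(np.arctan2(M[1,1],M[0,1]))),2),'F',np.round(o['ft_force'],2),'w',round(float(o['width']),2),'q',np.round(o['qpos'],2))
E
python3 - <<'E'
from h import *
t=shot('top');s=shot('scene')
print('h',tri((t,282.8,249.5),(s,349,212.4)))
print('ax',tri((t,272.5,209.2),(s,389.6,247.4)))
# gauge corners z12
T=lambda a,b:(405+a/5,245+b/5)
S=lambda a,b:(140+a/6,290+b/6)
for a,b in((75,135),(275,60),(325,165),(112,250)):print('gt',onz(t,*T(a,b),12).round(1))
print('marker',tri((t,*T(172,143)),(s,*S(297,115))), 'stopc',tri((t,*T(285,105)),(s,*S(198,337))))
go([487,66,200],106)
E
```

```text
h (array([487.9,  66.1, 104.7]), [0.53, 0.53])
ax (array([584.6,  95.9,  56.6]), [1.32, 1.32])
gt [ 445.4 -260.1   12. ]
gt [ 483.7 -356.8   12. ]
gt [ 433.4 -381.2   12. ]
gt [ 390.4 -278.5   12. ]
marker (array([ 440.6, -300.1,   55.4]), [2.37, 2.37]) stopc (array([ 461.9, -361.5,   13.6]), [0.13, 0.13])
shift tool mm [  -5.3 -502.8 -476. ] rot rad [ 0.1065 -0.      0.0003] M [[-0.0, 0.376, -0.926], [0.0, -0.926, -0.376], [-1.0, -0.0, -0.0]]
```

```bash
python3 -m crank '[[[0,-0.021,-0.02],[0,0,0],0.0878],[[0,-0.021,-0.02],[0,0,0],0.0878],[[0,-0.021,-0.02],[0,0,0],0.0878],[[0,-0.021,-0.02],[0,0,0],0.0878],[[0,-0.021,-0.02],[0,0,0],0.0878],[[0,-0.021,-0.02],[0,0,0],0.0878],[[0,-0.021,-0.02],[0,0,0],0.0878],[[0,-0.021,-0.02],[0,0,0],0.0878]]'
python3 -m crank '[[[0,-0.021,-0.02],[0,0,0],0.0878],[[0,-0.021,-0.02],[0,0,0],0.0878],[[0,-0.021,-0.02],[0,0,0],0.0878],[[0,-0.021,-0.02],[0,0,0],0.0878],[[0,-0.021,-0.02],[0,0,0],0.0878],[[0,-0.021,-0.02],[0,0,0],0.0878],[[0,-0.021,-0.02],[0,0,0],0.0878],[[0,-0.021,-0.02],[0,0,0],0.0878]]'
python3 - <<'E'
from h import *
st();go([457,57,200],107.1);shot('wrist','w1.png')
E
```

```text
t: 1.02
ee_pos: [320.6, -361.9, 194.8]
orientation: [2.01, 0.392, -2.01]
ft_force: [-0.7, -0.1, 0.6]
width: 87.6
t: 1.68
ee_pos: [405.6, -146.0, 194.9]
orientation: [2.011, 0.392, -2.009]
ft_force: [-0.1, -0.4, 1.3]
width: 87.8
t 1.68 p [ 405.63 -146.02  194.92] yang -67.9 F [-0.15 -0.37  1.26] w 87.83 q [-0.37  0.13  2.04 -0.    0.97  0.81]
shift tool mm [  -5.1 -168.8 -124. ] rot rad [ 0.0872 -0.0005 -0.0004] M [[0.001, 0.376, -0.927], [-0.0, -0.927, -0.376], [-1.0, 0.0, -0.0]]
```

View pics/w1.png

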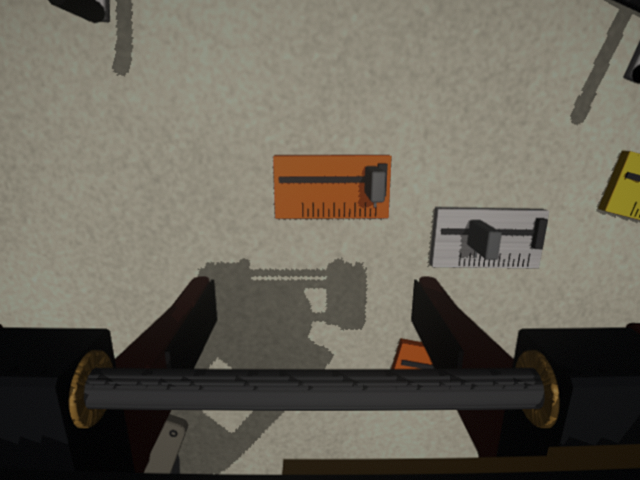

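```bash
python3 -m crank '[[[0,-0.021,-0.0155],[0.011,0,0],0.0878],[[0,-0.021,-0.0155],[0.011,0,0],0.0878],[[0,-0.021,-0.0155],[0.011,0,0],0.0878],[[0,-0.021,-0.0155],[0.011,0,0],0.0878],[[0,-0.021,-0.0155],[0.011,0,0],0.0878],[[0,-0.021,-0.0155],[0.011,0,0],0.0878],[[0,-0.021,-0.0155],[0.011,0,0],0.0878],[[0,-0.021,-0.0155],[0.011,0,0],0.0878]]'
python3 - <<'E'
from h import *
st();d=shot('wrist','w2.png');print(proj(d,[488,66,105]))
E
```

```text
t: 2.4
ee_pos: [464.9, 54.1, 194.8]
orientation: [2.062, 0.309, -2.061]
ft_force: [0.3, -0.7, 0.2]
width: 87.7
t 2.4 p [464.87  54.08 194.84] yang -72.96 F [ 0.33 -0.74  0.21] w 87.65 q [ 0.09  0.19  1.97 -0.    0.98  1.36]
(np.float64(306.72532760963315), np.float64(196.64701894468382))
```

View pics/w2.png

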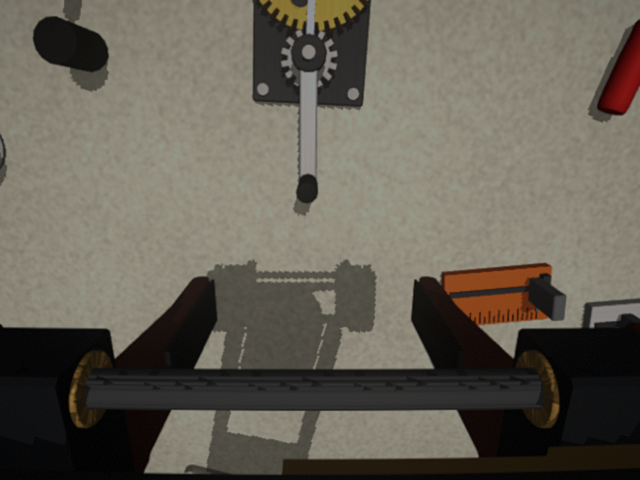

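Run:
```python
from h import *
d=shot('wrist');t=shot('top');s=shot('scene')
print(onz(d,307.5,194,105).round(1),onz(d,308.5,52,57).round(1))
print('h',tri((t,282.8,249.5),(s,349,212.4),(d,307.5,193.5)))
print('ax',tri((t,272.5,209.2),(s,389.6,247.4),(d,308.5,52)))
go([488,66.1,72],107.1)
```

```text
[492.   69.1 105. ] [589.4  98.6  57. ]
h (array([489. ,  67.4, 102.9]), [1.04, 2.46, 3.39])
ax (array([586.3,  96.6,  57.9]), [0.94, 3.07, 3.59])
shift tool mm [122.6  -5.6 -26.4] rot rad [ 0.0014  0.0004 -0.0002] M [[-0.0, 0.295, -0.955], [-0.0, -0.955, -0.295], [-1.0, 0.0, 0.0]]
```

```bash
python3 -m crank '[[[0,-0.0026,-0.014],[0,0,0],0.05],[[0,-0.0026,-0.014],[0,0,0],0.05],[[0.02,0,0],[0,0,0],0.05],[[0.02,0,0],[0,0,0],0.05],[[0.02,0,0],[0,0,0],0.05],[[0.01,0,0],[0,0,0],0.05],[[0.005,0,0],[0,0,0],0.05],[[0,0,0],[0,0,0],0.05]]'
python3 - <<'E'
from h import *
st();d=shot('wrist','w3.png');go([489.5,67,72],107);print(proj(d,[489.5,67,105]))
E
```

```text
t: 3.27
ee_pos: [489.1, 65.2, 119.0]
orientation: [2.06, 0.308, -2.064]
ft_force: [0.0, -0.4, 0.0]
width: 50.2
t 3.27 p [489.13  65.17 118.97] yang -72.99 F [ 0.04 -0.38  0.03] w 50.2 q [ 0.11  0.34  1.97 -0.    0.83  1.38]
shift tool mm [47.8 -1.6 -0.2] rot rad [0.0004 0.0005 0.    ] M [[-0.0, 0.293, -0.956], [-0.0, -0.956, -0.293], [-1.0, -0.0, 0.0]]
(np.float64(310.00238870748444), np.float64(266.11109670708413))
```

View pics/w3.png

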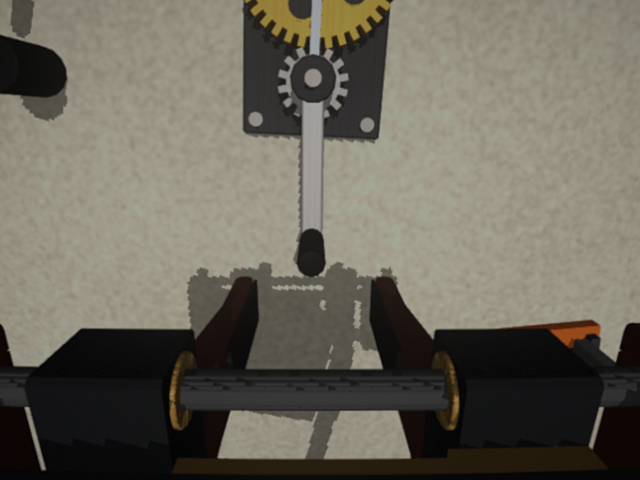

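```bash
python3 -m crank '[[[0.01,-0.0015,-0.0015],[0,0,0],0.05],[[0.01,0,0],[0,0,0],0.05],[[0.01,0,0],[0,0,0],0.05],[[0.01,0,0],[0,0,0],0.05],[[0.007,0,0],[0,0,0],0.05],[[0,0,0],[0,0,0],0.03],[[0,0,0],[0,0,0],0.02],[[0,0,0],[0,0,0],0.018]]'
python3 - <<'E'
from h import *
st();d=shot('wrist','w4.png')
E
```

```text
t: 3.98
ee_pos: [491.0, 67.9, 72.7]
orientation: [2.061, 0.309, -2.061]
ft_force: [0.1, -0.6, -0.2]
width: 33.5
t 3.98 p [491.04  67.88  72.7 ] yang -72.94 F [ 0.1  -0.57 -0.24] w 33.53 q [0.11 0.43 1.99 0.   0.72 1.39]
```

View pics/w4.png

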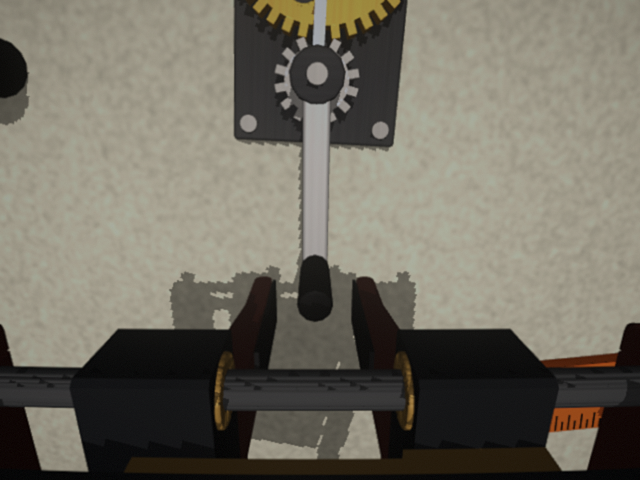

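```bash
python3 -m crank '[[[0,0,0],[0,0,0],0.012],[[0,0,0],[0,0,0],0.012],[[0,0,0],[0,0,0],0.012],[[0,0,0],[0,0,0],0.012],[[0,0,0],[0,0,0],0.012],[[0,0,0],[0,0,0],0.012],[[0,0,0],[0,0,0],0.012],[[0,0,0],[0,0,0],0.012]]'
python3 -c "
from h import *
st()"
```

```text
t: 4.7
ee_pos: [491.1, 67.9, 72.9]
orientation: [2.062, 0.309, -2.061]
ft_force: [-0.5, -0.6, 5.0]
width: 14.3
t 4.7 p [491.13  67.85  72.92] yang -72.94 F [-0.45 -0.58  5.01] w 14.26 q [ 0.11  0.43  1.99 -0.    0.72  1.39]
```

```bash
cat >> h.py <<'E'
def arc(C=(586.5,96.7)):
    p,M,o=tool();v=p[:2]-np.array(C);a=np.arctan2(v[1],v[0])%(2*np.pi);tg=np.array([-np.sin(a),np.cos(a)]);F=np.array(o['ft_force'])
    y=np.arctan2(M[1,1],M[0,1])
    print('t %.2f r %.2f lever %.3f deg, ccw arc s %.2f mm (from 197), toolrot %.2f, Ft(ccw) %.2f Fr %.2f Fz %.2f Mz %.2f w %.2f'%(o['t'],np.hypot(*v),np.degrees(a),100*(a-np.radians(197)),np.degrees(y),F[:2]@tg,F[:2]@v/np.hypot(*v),F[2],o['moment'][2],o['width']),p.round(2))
E
python3 -c "
from h import *
arc()"
python3 -m crank '[[[0,-0.00025,0],[0.0025,0,0],0.012],[[0,-0.00025,0],[0.0025,0,0],0.012],[[0,-0.00025,0],[0.0025,0,0],0.012],[[0,-0.00025,0],[0.0025,0,0],0.012],[[0,-0.00025,0],[0.0025,0,0],0.012],[[0,-0.00025,0],[0.0025,0,0],0.012],[[0,-0.00025,0],[0.0025,0,0],0.012],[[0,-0.00025,0],[0.0025,0,0],0.012]]' >/dev/null
python3 -c "
from h import *
arc()"
python3 -m crank '[[[0,-0.00025,0],[0.0025,0,0],0.012],[[0,-0.00025,0],[0.0025,0,0],0.012],[[0,-0.00025,0],[0.0025,0,0],0.012],[[0,-0.00025,0],[0.0025,0,0],0.012],[[0,0,0],[0,0,0],0.012],[[0,0,0],[0,0,0],0.012],[[0,0,0],[0,0,0],0.012],[[0,0,0],[0,0,0],0.012]]' >/dev/null
python3 -c "
from h import *
arc()"
```

```text
t 4.70 r 99.64 lever 196.829 deg, ccw arc s -0.30 mm (from 197), toolrot -72.94, Ft(ccw) 0.42 Fr 0.60 Fz 5.01 Mz 0.00 w 14.26 [491.13  67.85  72.92]
t 5.37 r 99.68 lever 195.681 deg, ccw arc s -2.30 mm (from 197), toolrot -74.10, Ft(ccw) -0.49 Fr 0.16 Fz 4.66 Mz -0.04 w 14.16 [490.53  69.76  72.87]
t 6.03 r 99.65 lever 195.102 deg, ccw arc s -3.31 mm (from 197), toolrot -74.67, Ft(ccw) 1.17 Fr 0.65 Fz 5.41 Mz -0.06 w 13.90 [490.29  70.74  72.86]
```

```bash
python3 -m crank '[[[0,-0.00025,0],[0.0025,0,0],0.012],[[0,-0.00025,0],[0.0025,0,0],0.012],[[0,-0.00025,0],[0.0025,0,0],0.012],[[0,-0.00025,0],[0.0025,0,0],0.012],[[0,-0.00025,0],[0.0025,0,0],0.012],[[0,-0.00025,0],[0.0025,0,0],0.012],[[0,-0.00025,0],[0.0025,0,0],0.012],[[0,-0.00025,0],[0.0025,0,0],0.012]]' >/dev/null
python3 -c "
from h import *
arc()"
```

```text
t 6.70 r 99.64 lever 193.950 deg, ccw arc s -5.32 mm (from 197), toolrot -75.81, Ft(ccw) 1.13 Fr 0.49 Fz 6.08 Mz -0.01 w 13.92 [489.8   72.68  72.86]
```

```bash
python3 -m crank '[[[0,-0.00025,0],[0.0025,0,0],0.012],[[0,-0.00025,0],[0.0025,0,0],0.012],[[0,-0.00025,0],[0.0025,0,0],0.012],[[0,-0.00025,0],[0.0025,0,0],0.012],[[0,-0.00025,0],[0.0025,0,0],0.012],[[0,-0.00025,0],[0.0025,0,0],0.012],[[0,-0.00025,0],[0.0025,0,0],0.012],[[0,-0.00025,0],[0.0025,0,0],0.012]]' >/dev/null
python3 -c "
from h import *
arc()"
```

```text
t 7.37 r 99.62 lever 192.810 deg, ccw arc s -7.31 mm (from 197), toolrot -76.97, Ft(ccw) 0.81 Fr -0.01 Fz 5.37 Mz 0.02 w 14.29 [489.36  74.61  72.86]
```

```bash
python3 -m crank '[[[0,-0.00025,0],[0.0025,0,0],0.012],[[0,-0.00025,0],[0.0025,0,0],0.012],[[0,-0.00025,0],[0.0025,0,0],0.012],[[0,-0.00025,0],[0.0025,0,0],0.012],[[0,-0.00025,0],[0.0025,0,0],0.012],[[0,-0.00025,0],[0.0025,0,0],0.012],[[0,-0.00025,0],[0.0025,0,0],0.012],[[0,-0.00025,0],[0.0025,0,0],0.012]]' >/dev/null
python3 -c "
from h import *
arc()"
```

```text
t 8.03 r 99.58 lever 191.658 deg, ccw arc s -9.32 mm (from 197), toolrot -78.11, Ft(ccw) 0.02 Fr -0.48 Fz 4.92 Mz -0.04 w 14.43 [488.97  76.58  72.88]
```

```bash
python3 -m crank '[[[0,-0.00025,0],[0.0025,0,0],0.012],[[0,-0.00025,0],[0.0025,0,0],0.012],[[0,-0.00025,0],[0.0025,0,0],0.012],[[0,-0.00025,0],[0.0025,0,0],0.012],[[0,-0.00025,0],[0.0025,0,0],0.012],[[0,-0.00025,0],[0.0025,0,0],0.012],[[0,-0.00025,0],[0.0025,0,0],0.012],[[0,-0.00025,0],[0.0025,0,0],0.012]]' >/dev/null
python3 -c "
from h import *
arc();shot('wrist','w5.png')"
```

```text
t 8.70 r 99.58 lever 190.491 deg, ccw arc s -11.36 mm (from 197), toolrot -79.25, Ft(ccw) 0.29 Fr 0.96 Fz 4.87 Mz -0.03 w 14.04 [488.59  78.57  72.85]
```

View pics/w5.png

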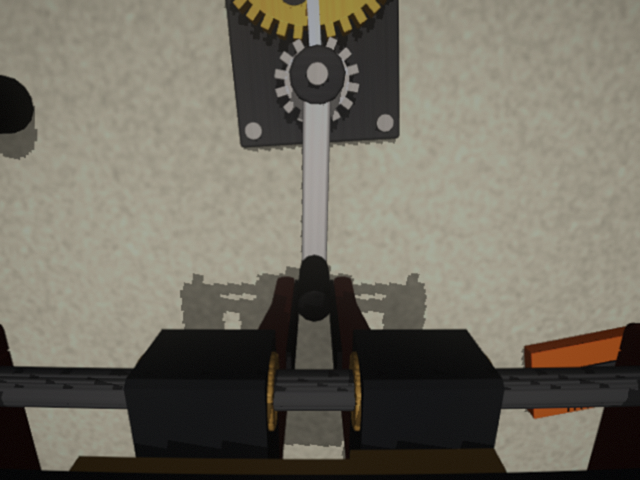

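The handle (314,300) is held between the pads at the same place as at grasp, and the lever has turned. I continue clockwise.

```bash
python3 -m crank '[[[0,-0.00025,0],[0.0025,0,0],0.012],[[0,-0.00025,0],[0.0025,0,0],0.012],[[0,-0.00025,0],[0.0025,0,0],0.012],[[0,-0.00025,0],[0.0025,0,0],0.012],[[0,-0.00025,0],[0.0025,0,0],0.012],[[0,-0.00025,0],[0.0025,0,0],0.012],[[0,-0.00025,0],[0.0025,0,0],0.012],[[0,-0.00025,0],[0.0025,0,0],0.012]]' >/dev/null
python3 -c "
from h import *
arc()"
```

```text
t 9.42 r 99.58 lever 189.334 deg, ccw arc s -13.38 mm (from 197), toolrot -80.40, Ft(ccw) 1.66 Fr -0.25 Fz 4.73 Mz -0.08 w 13.86 [488.24  80.55  72.85]
```

```bash
sleep 0; python3 -c "
from h import *
arc()"
```

```text
t 9.42 r 99.58 lever 189.334 deg, ccw arc s -13.38 mm (from 197), toolrot -80.40, Ft(ccw) 1.66 Fr -0.25 Fz 4.73 Mz -0.08 w 13.86 [488.24  80.55  72.85]
```

```bash
python3 -m crank '[[[0,-0.0002,0],[0.002,0,0],0.012],[[0,-0.0002,0],[0.002,0,0],0.012],[[0,-0.0002,0],[0.002,0,0],0.012],[[0,-0.0002,0],[0.002,0,0],0.012],[[0,-0.0002,0],[0.002,0,0],0.012],[[0,-0.0002,0],[0.002,0,0],0.012],[[0,-0.0002,0],[0.002,0,0],0.012],[[0,-0.0002,0],[0.002,0,0],0.012]]' >/dev/null
python3 -c "
from h import *
arc()"
```

```text
t 10.08 r 99.57 lever 188.583 deg, ccw arc s -14.69 mm (from 197), toolrot -81.30, Ft(ccw) 3.70 Fr 0.03 Fz 5.49 Mz 0.05 w 13.94 [488.04  81.84  72.83]
```

```bash
python3 -m crank '[[[0,-0.0002,0],[0.002,0,0],0.012],[[0,-0.0002,0],[0.002,0,0],0.012],[[0,0,0],[0,0,0],0.012],[[0,0,0],[0,0,0],0.012],[[0,0,0],[0,0,0],0.012],[[0,0,0],[0,0,0],0.012],[[0,0,0],[0,0,0],0.012],[[0,0,0],[0,0,0],0.012]]' >/dev/null
python3 -c "
from h import *
arc()"
```

```text
t 10.75 r 99.61 lever 188.380 deg, ccw arc s -15.04 mm (from 197), toolrot -81.53, Ft(ccw) 5.40 Fr -1.61 Fz 5.02 Mz -0.04 w 14.35 [487.96  82.18  72.79]
```

```bash
python3 -m crank '[[[0,-0.0002,0],[0.002,0,0],0.012],[[0,-0.0001,0],[0.001,0,0],0.012],[[0,0,0],[0,0,0],0.012],[[0,0,0],[0,0,0],0.012],[[0,0,0],[0,0,0],0.012],[[0,0,0],[0,0,0],0.012],[[0,0,0],[0,0,0],0.012],[[0,0,0],[0,0,0],0.012]]' >/dev/null
python3 -c "
from h import *
arc()"
```

```text
t 11.42 r 99.59 lever 188.268 deg, ccw arc s -15.24 mm (from 197), toolrot -81.69, Ft(ccw) 5.28 Fr -0.38 Fz 4.99 Mz -0.03 w 14.08 [487.94  82.38  72.8 ]
```

```bash
python3 -m crank '[[[0,0.00175,0],[-0.0175,0,0],0.012],[[0,0.00175,0],[-0.0175,0,0],0.012],[[0,0.00175,0],[-0.0175,0,0],0.012],[[0,0.00175,0],[-0.0175,0,0],0.012],[[0,0.00175,0],[-0.0175,0,0],0.012],[[0,0.00175,0],[-0.0175,0,0],0.012],[[0,0.00175,0],[-0.0175,0,0],0.012],[[0,0.00175,0],[-0.0175,0,0],0.012]]' >/dev/null
python3 -c "
from h import *
arc()"
python3 -m crank '[[[0,0.00025,0],[-0.0025,0,0],0.012],[[0,0.00025,0],[-0.0025,0,0],0.012],[[0,0.00025,0],[-0.0025,0,0],0.012],[[0,0.00025,0],[-0.0025,0,0],0.012],[[0,0.00025,0],[-0.0025,0,0],0.012],[[0,0.00025,0],[-0.0025,0,0],0.012],[[0,0.00025,0],[-0.0025,0,0],0.012],[[0,0.00025,0],[-0.0025,0,0],0.012]]' >/dev/null
python3 -c "
from h import *
arc()"
```

```text
t 12.08 r 99.75 lever 195.830 deg, ccw arc s -2.04 mm (from 197), toolrot -73.66, Ft(ccw) -0.39 Fr -1.01 Fz 5.30 Mz -0.02 w 14.26 [490.53  69.49  72.79]
t 12.75 r 99.73 lever 196.958 deg, ccw arc s -0.07 mm (from 197), toolrot -72.55, Ft(ccw) -0.20 Fr -0.42 Fz 5.41 Mz 0.00 w 14.07 [491.11  67.61  72.8 ]
```

```bash
python3 -m crank '[[[0,0.00025,0],[-0.0025,0,0],0.012],[[0,0.00025,0],[-0.0025,0,0],0.012],[[0,0.00025,0],[-0.0025,0,0],0.012],[[0,0.00025,0],[-0.0025,0,0],0.012],[[0,0.00025,0],[-0.0025,0,0],0.012],[[0,0.00025,0],[-0.0025,0,0],0.012],[[0,0.00025,0],[-0.0025,0,0],0.012],[[0,0.00025,0],[-0.0025,0,0],0.012]]' >/dev/null
python3 -c "
from h import *
arc()"
```

```text
t 13.42 r 99.80 lever 198.087 deg, ccw arc s 1.90 mm (from 197), toolrot -71.41, Ft(ccw) 0.36 Fr -0.70 Fz 5.75 Mz -0.05 w 14.44 [491.64  65.72  72.79]
```

```bash
python3 -m crank '[[[0,0.00025,0],[-0.0025,0,0],0.012],[[0,0.00025,0],[-0.0025,0,0],0.012],[[0,0.00025,0],[-0.0025,0,0],0.012],[[0,0.00025,0],[-0.0025,0,0],0.012],[[0,0.00025,0],[-0.0025,0,0],0.012],[[0,0.00025,0],[-0.0025,0,0],0.012],[[0,0.00025,0],[-0.0025,0,0],0.012],[[0,0.00025,0],[-0.0025,0,0],0.012]]' >/dev/null
python3 -c "
from h import *
arc()"
```

```text
t 14.08 r 99.78 lever 199.235 deg, ccw arc s 3.90 mm (from 197), toolrot -70.26, Ft(ccw) 0.11 Fr -1.67 Fz 6.38 Mz -0.05 w 14.09 [492.29  63.83  72.77]
```

```bash
python3 -m crank '[[[0,0.00025,0],[-0.0025,0,0],0.012],[[0,0.00025,0],[-0.0025,0,0],0.012],[[0,0.00025,0],[-0.0025,0,0],0.012],[[0,0.00025,0],[-0.0025,0,0],0.012],[[0,0.00025,0],[-0.0025,0,0],0.012],[[0,0.00025,0],[-0.0025,0,0],0.012],[[0,0.00025,0],[-0.0025,0,0],0.012],[[0,0.00025,0],[-0.0025,0,0],0.012]]' >/dev/null
python3 -c "
from h import *
arc()"
```

```text
t 14.75 r 99.83 lever 200.360 deg, ccw arc s 5.86 mm (from 197), toolrot -69.12, Ft(ccw) 0.32 Fr -0.31 Fz 5.60 Mz 0.01 w 14.61 [492.91  61.97  72.77]
```

```bash
python3 -m crank '[[[0,0.00025,0],[-0.0025,0,0],0.012],[[0,0.00025,0],[-0.0025,0,0],0.012],[[0,0.00025,0],[-0.0025,0,0],0.012],[[0,0.00025,0],[-0.0025,0,0],0.012],[[0,0.00025,0],[-0.0025,0,0],0.012],[[0,0.00025,0],[-0.0025,0,0],0.012],[[0,0.00025,0],[-0.0025,0,0],0.012],[[0,0.00025,0],[-0.0025,0,0],0.012]]' >/dev/null
python3 -c "
from h import *
arc()"
```

```text
t 15.42 r 99.87 lever 201.511 deg, ccw arc s 7.87 mm (from 197), toolrot -67.97, Ft(ccw) -0.19 Fr -0.67 Fz 6.01 Mz -0.05 w 14.24 [493.59  60.08  72.77]
```

```bash
python3 -m crank '[[[0,0.00025,0],[-0.0025,0,0],0.012],[[0,0.00025,0],[-0.0025,0,0],0.012],[[0,0.00025,0],[-0.0025,0,0],0.012],[[0,0.00025,0],[-0.0025,0,0],0.012],[[0,0.00025,0],[-0.0025,0,0],0.012],[[0,0.00025,0],[-0.0025,0,0],0.012],[[0,0.00025,0],[-0.0025,0,0],0.012],[[0,0.00025,0],[-0.0025,0,0],0.012]]' >/dev/null
python3 -c "
from h import *
arc()"
```

```text
t 16.08 r 99.84 lever 202.658 deg, ccw arc s 9.87 mm (from 197), toolrot -66.82, Ft(ccw) 0.11 Fr -0.73 Fz 6.72 Mz -0.04 w 13.94 [494.36  58.24  72.79]
```

```bash
python3 -m crank '[[[0,0.00025,0],[-0.0025,0,0],0.012],[[0,0.00025,0],[-0.0025,0,0],0.012],[[0,0.00025,0],[-0.0025,0,0],0.012],[[0,0.00025,0],[-0.0025,0,0],0.012],[[0,0.00025,0],[-0.0025,0,0],0.012],[[0,0.00025,0],[-0.0025,0,0],0.012],[[0,0.00025,0],[-0.0025,0,0],0.012],[[0,0.00025,0],[-0.0025,0,0],0.012]]' >/dev/null
python3 -c "
from h import *
arc()"
```

```text
t 16.75 r 99.92 lever 203.789 deg, ccw arc s 11.85 mm (from 197), toolrot -65.68, Ft(ccw) -0.22 Fr 1.16 Fz 5.94 Mz 0.05 w 14.17 [495.07  56.4   72.76]
```

```bash
python3 -m crank '[[[0,0.00025,0],[-0.0025,0,0],0.012],[[0,0.00025,0],[-0.0025,0,0],0.012],[[0,0.00025,0],[-0.0025,0,0],0.012],[[0,0.00025,0],[-0.0025,0,0],0.012],[[0,0.00025,0],[-0.0025,0,0],0.012],[[0,0.00025,0],[-0.0025,0,0],0.012],[[0,0.00025,0],[-0.0025,0,0],0.012],[[0,0.00025,0],[-0.0025,0,0],0.012]]' >/dev/null
python3 -c "
from h import *
arc()"
```

```text
t 17.42 r 99.90 lever 204.938 deg, ccw arc s 13.85 mm (from 197), toolrot -64.53, Ft(ccw) -0.15 Fr 0.11 Fz 6.74 Mz -0.03 w 14.17 [495.92  54.58  72.77]
```

```bash
python3 -m crank '[[[0,0.00025,0],[-0.0025,0,0],0.012],[[0,0.00025,0],[-0.0025,0,0],0.012],[[0,0.00025,0],[-0.0025,0,0],0.012],[[0,0.00025,0],[-0.0025,0,0],0.012],[[0,0.00025,0],[-0.0025,0,0],0.012],[[0,0.00025,0],[-0.0025,0,0],0.012],[[0,0.00025,0],[-0.0025,0,0],0.012],[[0,0.00025,0],[-0.0025,0,0],0.012]]' >/dev/null
python3 -c "
from h import *
arc()"
```

```text
t 18.08 r 99.91 lever 206.076 deg, ccw arc s 15.84 mm (from 197), toolrot -63.38, Ft(ccw) -1.31 Fr -0.03 Fz 6.68 Mz 0.01 w 13.99 [496.76  52.79  72.78]
```

```bash
python3 -m crank '[[[0,0.0002,0],[-0.002,0,0],0.012],[[0,0.0002,0],[-0.002,0,0],0.012],[[0,0.0002,0],[-0.002,0,0],0.012],[[0,0.0002,0],[-0.002,0,0],0.012],[[0,0.0002,0],[-0.002,0,0],0.012],[[0,0.0002,0],[-0.002,0,0],0.012],[[0,0,0],[0,0,0],0.012],[[0,0,0],[0,0,0],0.012]]' >/dev/null
python3 -c "
from h import *
arc()"
```

```text
t 18.75 r 99.93 lever 206.757 deg, ccw arc s 17.03 mm (from 197), toolrot -62.71, Ft(ccw) -0.44 Fr 0.54 Fz 6.26 Mz -0.00 w 13.86 [497.27  51.71  72.77]
```

```bash
python3 -m crank '[[[0,0.0002,0],[-0.002,0,0],0.012],[[0,0.0002,0],[-0.002,0,0],0.012],[[0,0.0002,0],[-0.002,0,0],0.012],[[0,0.0002,0],[-0.002,0,0],0.012],[[0,0.0002,0],[-0.002,0,0],0.012],[[0,0.0002,0],[-0.002,0,0],0.012],[[0,0.0002,0],[-0.002,0,0],0.012],[[0,0.0002,0],[-0.002,0,0],0.012]]' >/dev/null
python3 -c "
from h import *
arc()"
```

```text
t 19.42 r 100.00 lever 207.323 deg, ccw arc s 18.02 mm (from 197), toolrot -61.82, Ft(ccw) -4.63 Fr -0.57 Fz 7.19 Mz -0.10 w 13.89 [497.66  50.8   72.74]
```

```bash
python3 -m crank '[[[0,0.0002,0],[-0.002,0,0],0.012],[[0,0,0],[0,0,0],0.012],[[0,0,0],[0,0,0],0.012],[[0,0,0],[0,0,0],0.012],[[0,0,0],[0,0,0],0.012],[[0,0,0],[0,0,0],0.012],[[0,0,0],[0,0,0],0.012],[[0,0,0],[0,0,0],0.012]]' >/dev/null
python3 -c "
from h import *
arc();shot('wrist','w6.png')"
python3 -m crank '[[[0,0.0002,0],[-0.002,0,0],0.012],[[0,0,0],[0,0,0],0.012],[[0,0,0],[0,0,0],0.012],[[0,0,0],[0,0,0],0.012],[[0,0,0],[0,0,0],0.012],[[0,0,0],[0,0,0],0.012],[[0,0,0],[0,0,0],0.012],[[0,0,0],[0,0,0],0.012]]' >/dev/null
python3 -c "
from h import *
arc()"
```

```text
t 20.08 r 99.99 lever 207.358 deg, ccw arc s 18.08 mm (from 197), toolrot -61.70, Ft(ccw) -3.49 Fr -0.75 Fz 7.74 Mz -0.11 w 14.09 [497.7   50.75  72.74]
t 20.80 r 100.02 lever 207.424 deg, ccw arc s 18.19 mm (from 197), toolrot -61.59, Ft(ccw) -5.92 Fr -1.21 Fz 8.03 Mz -0.04 w 14.12 [497.72  50.63  72.71]
```

View pics/w6.png

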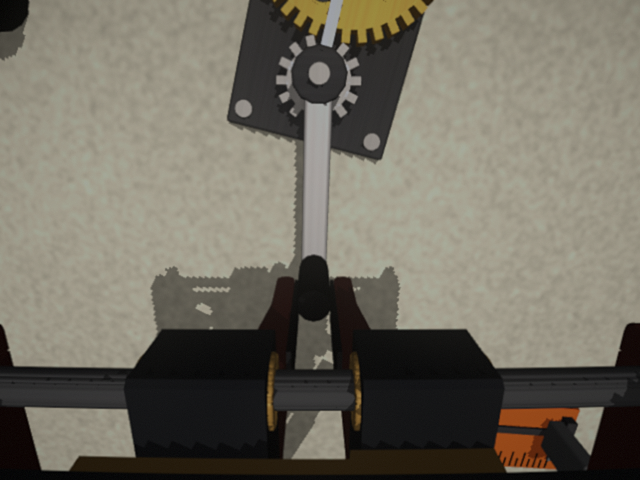

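```bash
python3 -m crank '[[[0,0.0002,0],[-0.002,0,0],0.012],[[0,0.0002,0],[-0.002,0,0],0.012],[[0,0,0],[0,0,0],0.012],[[0,0,0],[0,0,0],0.012],[[0,0,0],[0,0,0],0.012],[[0,0,0],[0,0,0],0.012],[[0,0,0],[0,0,0],0.012],[[0,0,0],[0,0,0],0.012]]' >/dev/null
python3 -c "
from h import *
arc()"
```

```text
t 21.47 r 100.05 lever 207.557 deg, ccw arc s 18.43 mm (from 197), toolrot -61.37, Ft(ccw) -6.10 Fr -1.35 Fz 7.72 Mz -0.05 w 14.21 [497.8   50.41  72.69]
```

```bash
python3 -m crank '[[[0,-0.001,0],[0.01,0,0],0.012],[[0,-0.001,0],[0.01,0,0],0.012],[[0,-0.001,0],[0.01,0,0],0.012],[[0,0,0],[0,0,0],0.04],[[0,0,0],[0,0,0],0.04],[[0,0,0],[0,0,0],0.04],[[0,0,0],[0,0,0],0.04],[[0,0,0],[0,0,0],0.04]]' 
python3 -m crank '[[[-0.005,0,0],[0,0,0],0.04],[[-0.015,0,0],[0,0,0],0.04],[[-0.02,0,0],[0,0,0],0.04],[[-0.02,0,0],[0,0,0],0.04],[[-0.02,0,0],[0,0,0],0.04],[[-0.02,0,0],[0,0,0],0.04],[[-0.02,0,0],[0,0,0],0.04],[[0,0,0],[0,0,0],0.05]]'
python3 - <<'E'
from h import *
st();w=shot('wrist','w7.png')
import cv2
# target: over gauge looking, tool y along gauge y
go([360,-330,190],111)
t=shot('top');print(proj(t,[490,60,105]))
E
```

```text
t: 22.13
ee_pos: [496.8, 51.8, 72.4]
orientation: [1.959, 0.47, -1.96]
ft_force: [-0.6, 0.2, -0.2]
width: 39.7
t: 22.8
ee_pos: [499.5, 52.0, 196.6]
orientation: [1.965, 0.469, -1.952]
ft_force: [-0.5, 0.6, -0.3]
width: 44.1
t 22.8 p [499.53  51.97 196.59] yang -63.03 F [-0.5   0.65 -0.32] w 44.07 q [0.08 0.24 1.9  0.   1.   1.18]
shift tool mm [  4.  277.5 296.8] rot rad [ 0.1042 -0.0043 -0.0014] M [[0.004, 0.454, -0.891], [0.0, -0.891, -0.454], [-1.0, 0.002, -0.004]]
(np.float64(285.6598478329528), np.float64(248.78440729353056))
```

View pics/w7.png

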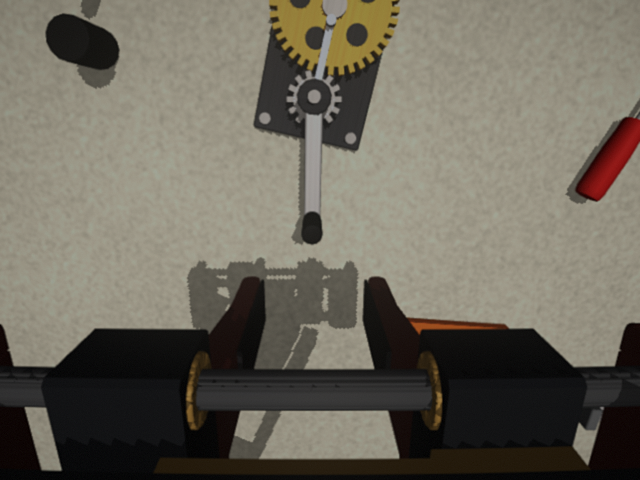

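```bash
python3 -m crank '[[[0,0.0173,0.0185],[0,0,0],0.05],[[0,0.0173,0.0185],[0,0,0],0.05],[[0,0.0173,0.0185],[0,0,0],0.05],[[0,0.0173,0.0185],[0,0,0],0.05],[[0,0.0173,0.0185],[0,0,0],0.05],[[0,0.0173,0.0185],[0,0,0],0.05],[[0,0.0173,0.0185],[0,0,0],0.05],[[0,0.0173,0.0185],[0,0,0],0.05]]'
python3 -m crank '[[[0,0.02,0.0214],[0,0,0],0.05],[[0,0.02,0.0214],[0,0,0],0.05],[[0,0.02,0.0214],[0,0,0],0.05],[[0,0.02,0.0214],[0,0,0],0.05],[[0,0.02,0.0214],[0,0,0],0.05],[[0,0.02,0.0214],[0,0,0],0.05],[[0,0.0185,0.0194],[0.052,0,0],0.05],[[0,0,0],[0.052,0,0],0.05]]'
python3 - <<'E'
from h import *
st();w=shot('wrist','w8.png')
import pickle;pickle.dump(w,open('w8.pkl','wb'))
E
```

```text
t: 23.57
ee_pos: [426.5, -139.4, 191.4]
orientation: [1.958, 0.471, -1.962]
ft_force: [-0.3, -0.3, -0.0]
width: 49.7
t: 24.23
ee_pos: [357.5, -332.2, 191.4]
orientation: [2.023, 0.37, -2.026]
ft_force: [0.5, -0.3, 0.7]
width: 50.1
t 24.23 p [ 357.52 -332.23  191.44] yang -69.28 F [ 0.49 -0.33  0.73] w 50.14 q [-0.77  0.23  1.93 -0.    0.99  0.44]
```

View pics/w8.png

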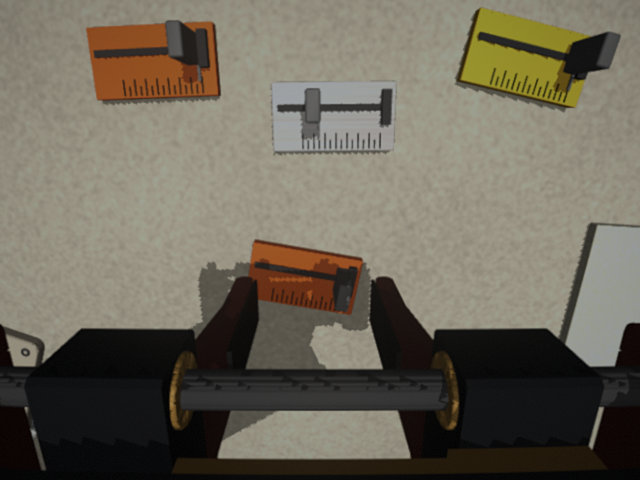

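Run:
```python
from h import *
import pickle
w=pickle.load(open('w8.pkl','rb'))
cv2.imwrite('pics/cw8.png',cv2.resize(w['img'][70:165,260:410],None,fx=5,fy=5,interpolation=cv2.INTER_CUBIC))
```

```text
(no output)
```

View pics/cw8.png

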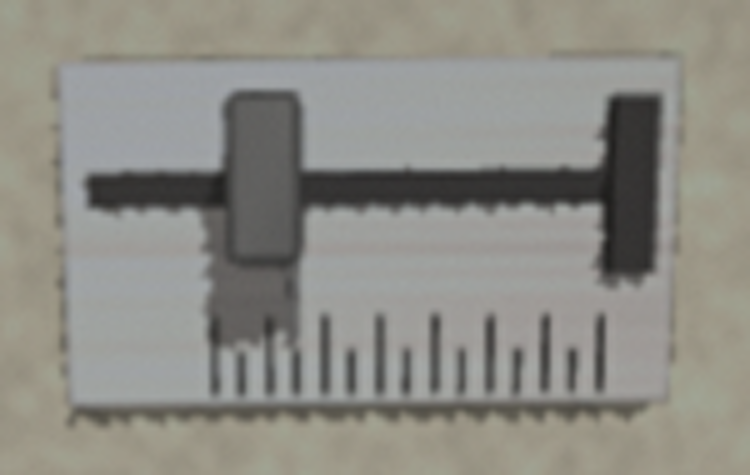

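Run:
```python
from h import *
import pickle
w=pickle.load(open('w8.pkl','rb'))
C=lambda a,b:(260+(a+.5)/5-.5,70+(b+.5)/5-.5)
z=onz(w,*C(600,354),12);e=onz(w,*C(215,354),12)
u=(e-z);L=np.linalg.norm(u);u/=L;print('zero',z.round(1),'70',e.round(1),L,'dir',np.degrees(np.arctan2(u[1],u[0])).round(2))
for z0,pts in((60,[(228,92),(298,92),(298,262),(232,262)]),(20,[(608,95),(608,270)])):
    P=[onz(w,*C(*p),z0) for p in pts]
    for p in P: print(p.round(1),'along',((p-z)[:2]@u[:2]).round(1))
    print('mean',np.mean(P,0).round(1))
c=np.mean([onz(w,*C(*p),60) for p in [(228,92),(298,92),(298,262),(232,262)]],0)
d=np.degrees(np.arctan2(u[1],u[0]));go([c[0],c[1],80],d);go([c[0],c[1],30],d)
```

```text
zero [ 435.7 -367.1   12. ] 70 [ 410.8 -301.6   12. ] 70.05715978772906 dir 110.81
[ 450.8 -290.3   60. ] along 66.4
[ 454.6 -300.3   60. ] along 55.7
[ 431.1 -309.3   60. ] along 55.6
[ 427.4 -299.7   60. ] along 65.9
mean [ 441.  -299.9   60. ]
[ 476.3 -349.8   20. ] along 1.7
[ 449.4 -361.4   20. ] along 0.5
mean [ 462.8 -355.6   20. ]
shift tool mm [111.2   0.7 -88.8] rot rad [-0.0052  0.0011  0.0019] M [[-0.002, 0.35, -0.937], [0.001, -0.937, -0.35], [-1.0, -0.002, 0.001]]
shift tool mm [161.1   0.8 -88.9] rot rad [-0.0052  0.0011  0.0019] M [[-0.002, 0.35, -0.937], [0.001, -0.937, -0.35], [-1.0, -0.002, 0.001]]
```

```bash
python3 -m crank '[[[0,0.0,-0.03],[-0.005,0.001,0.002],0.05],[[0,0.0007,-0.03],[0,0,0],0.05],[[0,0,-0.029],[0,0,0],0.05],[[0.03,0,0],[0,0,0],0.05],[[0.03,0,0],[0,0,0],0.05],[[0.03,0,0],[0,0,0],0.05],[[0.01,0,0],[0,0,0],0.05],[[0,0,0],[0,0,0],0.05]]'
python3 - <<'E'
from h import *
st();go([441,-299.9,32],110.8);w=shot('wrist','w9.png');print(proj(w,[441,-299.9,60]))
E
```

```text
t: 24.95
ee_pos: [440.2, -295.6, 89.5]
orientation: [2.015, 0.385, -2.023]
ft_force: [-1.0, 0.4, 0.5]
width: 50.0
t 24.95 p [ 440.25 -295.62   89.52] yang -68.62 F [-0.99  0.42  0.49] w 49.96 q [-0.61  0.44  1.91 -0.    0.8   0.58]
shift tool mm [57.5  4.5  0.7] rot rad [0.0101 0.003  0.0041] M [[-0.004, 0.364, -0.931], [0.003, -0.931, -0.365], [-1.0, -0.004, 0.003]]
(np.float64(320.39391252571585), np.float64(259.52352322972763))
```

View pics/w9.png

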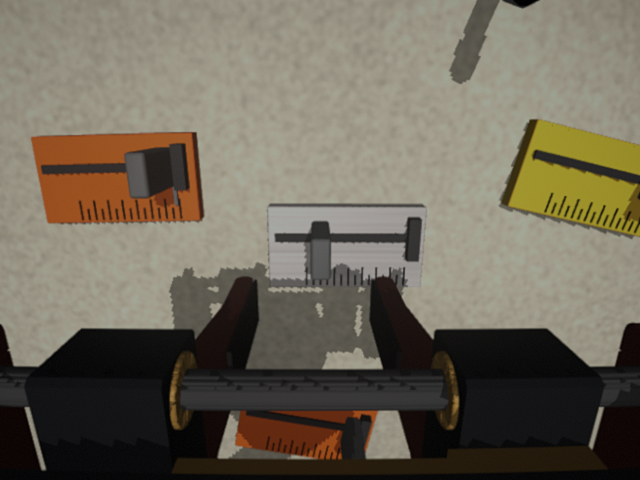

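```bash
python3 -m crank '[[[0,0.0045,0.0007],[0.01,0.003,0.004],0.05],[[0,0,0],[0,0,0],0.05],[[0.012,0,0],[0,0,0],0.05],[[0.015,0,0],[0,0,0],0.05],[[0.015,0,0],[0,0,0],0.05],[[0.01,0,0],[0,0,0],0.05],[[0.005,0,0],[0,0,0],0.05],[[0,0,0],[0,0,0],0.05]]'
python3 - <<'E'
from h import *
st();go([441,-299.9,32],110.8);w=shot('wrist','w10.png');print(proj(w,[441,-299.9,60]))
E
```

```text
t: 25.67
ee_pos: [443.4, -302.2, 34.9]
orientation: [2.027, 0.366, -2.018]
ft_force: [-0.7, 0.1, 0.8]
width: 50.1
t 25.67 p [ 443.38 -302.19   34.87] yang -69.28 F [-0.68  0.15  0.83] w 50.11 q [-0.62  0.54  1.92  0.    0.68  0.59]
shift tool mm [ 2.8 -3.   1.4] rot rad [-0.0014 -0.0032 -0.0048] M [[0.005, 0.354, -0.935], [-0.003, -0.935, -0.354], [-1.0, 0.005, -0.003]]
(np.float64(306.4300066238541), np.float64(300.6263867165321))
```

View pics/w10.png

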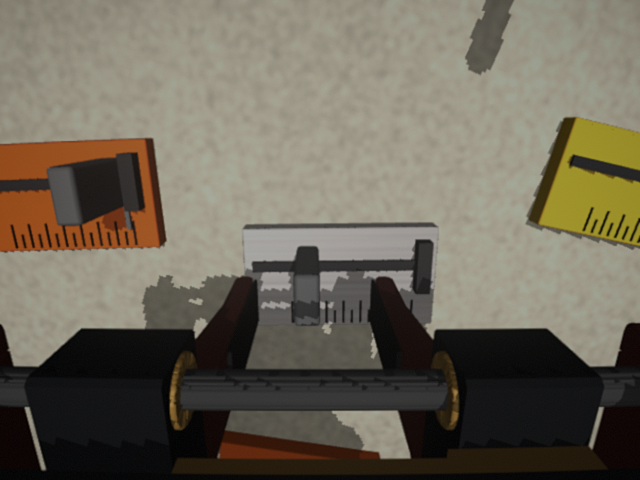

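```bash
python3 -m crank '[[[0.0015,-0.003,0.0014],[-0.001,-0.003,-0.005],0.05],[[0,0,0],[0,0,0],0.03],[[0,0,0],[0,0,0],0.02],[[0,0,0],[0,0,0],0.008],[[0,0,0],[0,0,0],0.008],[[0,0,0],[0,0,0],0.008],[[0,0,0],[0,0,0],0.008],[[0,0,0],[0,0,0],0.008]]'
python3 -m crank '[[[0,0,0],[0,0,0],0.008],[[0,0,0],[0,0,0],0.008],[[0,0,0],[0,0,0],0.008],[[0,0,0],[0,0,0],0.008],[[0,0,0],[0,0,0],0.008],[[0,0,0],[0,0,0],0.008],[[0,0,0],[0,0,0],0.008],[[0,0,0],[0,0,0],0.008]]'
python3 - <<'E'
from h import *
st();go([441,-299.9,32],110.8);w=shot('wrist','w11.png')
E
```

```text
t: 26.38
ee_pos: [441.5, -300.2, 34.3]
orientation: [2.024, 0.37, -2.022]
ft_force: [-0.2, -0.3, -0.3]
width: 9.2
t: 27.05
ee_pos: [441.5, -300.2, 34.2]
orientation: [2.024, 0.37, -2.022]
ft_force: [0.4, 0.5, 0.1]
width: 7.7
t 27.05 p [ 441.51 -300.15   34.22] yang -69.21 F [0.45 0.45 0.13] w 7.68 q [-0.62  0.54  1.92  0.    0.68  0.59]
shift tool mm [ 2.2 -0.4  0.4] rot rad [-0.0002 -0.001  -0.001 ] M [[0.001, 0.355, -0.935], [-0.001, -0.935, -0.355], [-1.0, 0.001, -0.001]]
```

View pics/w11.png

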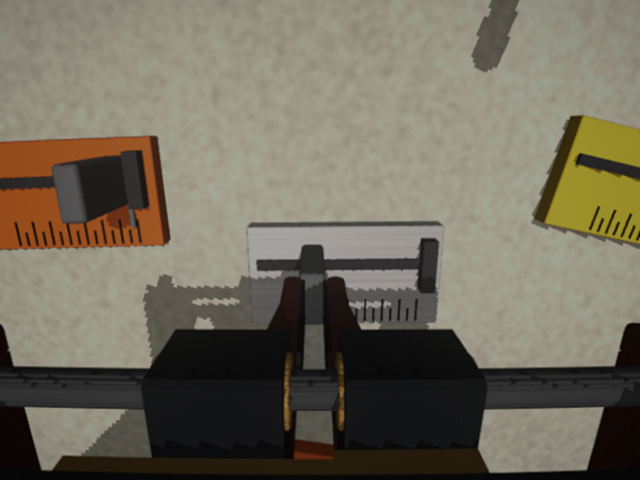

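```bash
python3 -m crank '[[[0,0,0],[0,0,0],0.003],[[0,0,0],[0,0,0],0.003],[[0,0,0],[0,0,0],0.003],[[0,0,0],[0,0,0],0.003],[[0,0,0],[0,0,0],0.003],[[0,0,0],[0,0,0],0.003],[[0,0,0],[0,0,0],0.003],[[0,0,0],[0,0,0],0.003]]'
python3 - <<'E'
from h import *
st();w=shot('wrist','w12.png')
cv2.imwrite('pics/cw12.png',cv2.resize(w['img'][210:350,240:400],None,fx=4,fy=4,interpolation=cv2.INTER_CUBIC))
E
```

```text
t: 27.77
ee_pos: [441.5, -300.2, 34.2]
orientation: [2.025, 0.37, -2.022]
ft_force: [0.8, 0.4, -0.2]
width: 2.7
t 27.77 p [ 441.5  -300.16   34.21] yang -69.21 F [ 0.81  0.38 -0.21] w 2.65 q [-0.62  0.54  1.92  0.    0.68  0.59]
```

View pics/cw12.png

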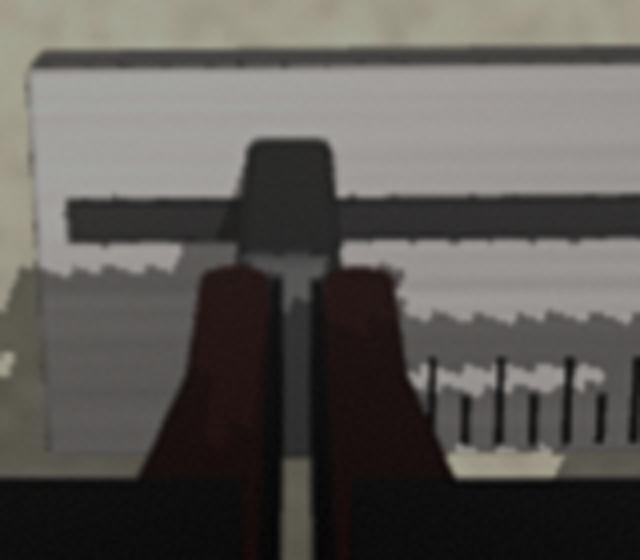

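Run:
```python
from h import *
import pickle
w=pickle.load(open('w8.pkl','rb'))
C=lambda a,b:(260+(a+.5)/5-.5,70+(b+.5)/5-.5)
print('slot@marker',onz(w,*C(265,190),12).round(1), 'stop top', onz(w,*C(632,180),20).round(1))
for z in(12,14,30,60,80):print(z,onz(w,*C(264,92),z).round(1),onz(w,*C(265,262),z).round(1))
for f in('w10','w11','w12'):
    i=cv2.imread(f'pics/{f}.png');cv2.imwrite(f'pics/c{f}.png',cv2.resize(i[230:350,250:380],None,fx=3,fy=3,interpolation=cv2.INTER_CUBIC))
a=[cv2.imread(f'pics/c{f}.png') for f in('w10','w12')]
cv2.imwrite('pics/cmp.png',np.hstack(a))
w=shot('wrist')
for z in(12,14,60):
  for p in((441,-300,z),):print('proj',z,np.round(proj(w,p),1))
p,M,o=tool();print('tcp proj',np.round(proj(w,p),1), 'grasp',np.round(proj(w,p-M[:,0]*18.7),1))
t=shot('top','t2.png');s=shot('scene','s2.png')
cv2.imwrite('pics/cs3.png',cv2.resize(s['img'][250:390,110:280],None,fx=4,fy=4,interpolation=cv2.INTER_CUBIC))
```

```text
slot@marker [ 440.7 -300.    12. ] stop top [ 464.8 -359.3   20. ]
12 [ 456.1 -294.    12. ] [ 429.1 -304.4   12. ]
14 [ 456.  -294.1   14. ] [ 429.1 -304.4   14. ]
30 [ 454.9 -294.6   30. ] [ 429.2 -304.4   30. ]
60 [ 452.8 -295.5   60. ] [ 429.3 -304.5   60. ]
80 [ 451.4 -296.1   80. ] [ 429.3 -304.6   80. ]
proj 12 [312.3 263.2]
proj 14 [312.3 264.4]
proj 60 [312.  299.3]
tcp proj [312.8 277.2] grasp [312.7 292.1]
```

View pics/cmp.png

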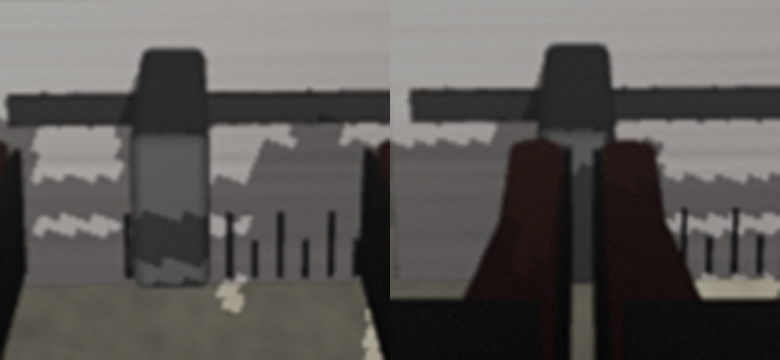

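View pics/cs3.png

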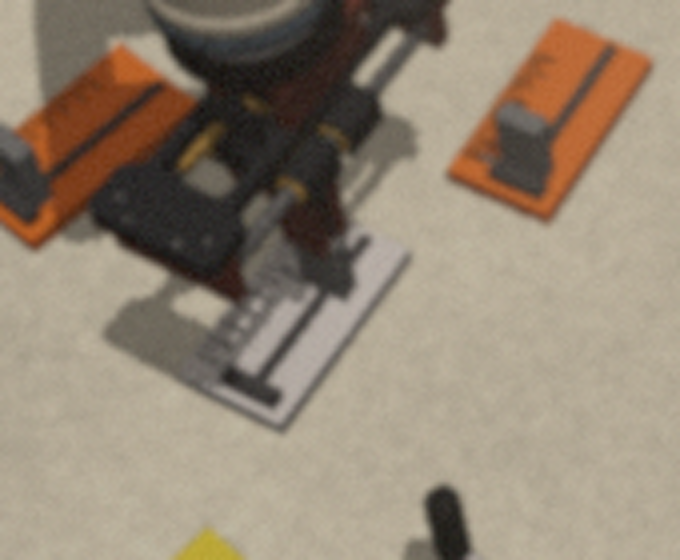

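```bash
python3 -m crank '[[[0,0,0],[0,0,0],0.009],[[0,0,0],[0,0,0],0.009],[[0,0.001,0],[0,0,0],0.009],[[0,0.001,0],[0,0,0],0.009],[[0,0.001,0],[0,0,0],0.009],[[0,0.001,0],[0,0,0],0.009],[[0,0.001,0],[0,0,0],0.009],[[0,0,0],[0,0,0],0.009]]'
python3 - <<'E'
from h import *
st();w=shot('wrist','w13.png')
cv2.imwrite('pics/cw13.png',cv2.resize(w['img'][210:350,240:460],None,fx=3,fy=3,interpolation=cv2.INTER_CUBIC))
E
```

```text
t: 28.63
ee_pos: [443.4, -305.1, 34.2]
orientation: [2.025, 0.37, -2.022]
ft_force: [0.2, 0.2, 0.7]
width: 9.3
t 28.63 p [ 443.41 -305.07   34.24] yang -69.22 F [0.19 0.16 0.69] w 9.27 q [-0.62  0.54  1.91  0.    0.69  0.58]
```

View pics/cw13.png

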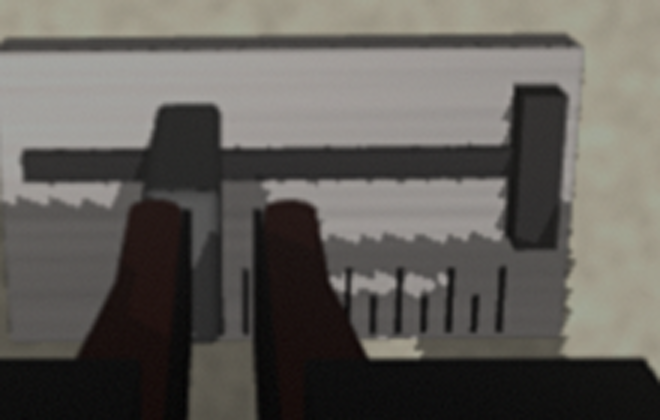

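Run:
```python
from h import *
s=shot('scene','s3.png');p,M,o=tool()
i=s['img'].copy()
k=8;x0,y0=150,285
c=cv2.resize(i[y0:y0+75,x0:x0+95],None,fx=k,fy=k,interpolation=cv2.INTER_CUBIC)
for P,col in((p,(0,0,255)),(p-M[:,0]*18.7,(0,255,255)),((441,-300,60),(0,255,0)),((441,-300,14),(255,0,0))):
    u,v=proj(s,P);print(u,v);cv2.circle(c,(int((u-x0+.5)*k),int((v-y0+.5)*k)),4,col,-1)
cv2.imwrite('pics/cs4.png',c)
t=shot('top');c=cv2.resize(t['img'][230:320,390:500],None,fx=7,fy=7,interpolation=cv2.INTER_CUBIC);cv2.imwrite('pics/ct4.png',c)
```

```text
191.08608625592348 317.235999412675
189.6148710801644 312.15335872894354
190.54690838157683 307.99367426123797
194.07204578565216 320.3954338316441
```

View pics/cs4.png

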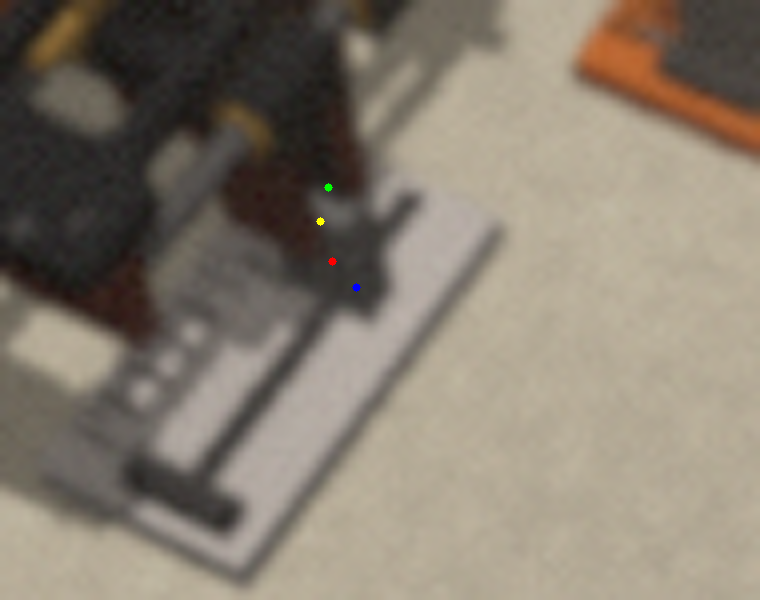

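```bash
python3 - <<'E'
from h import *
import pickle
w=pickle.load(open('w8.pkl','rb'))
def fake(p,rv):
    T=np.eye(4);T[:3,:3]=R.from_rotvec(rv).as_matrix();T[:3,3]=p;return T
d=shot('wrist');he=np.array(d['hand_eye']);print(he.round(3).tolist())
w10=dict(d);w10['c2w']=fake([443.38,-302.19,34.87],[2.027,.366,-2.018])@he
w9=dict(d);w9['c2w']=fake([440.25,-295.62,89.52],[2.015,.385,-2.023])@he
print('top near edge mid (tool side)',tri((w,312.9,122.4),(w10,307,325)))
print('top far edge mid',tri((w,312.5,88.4),(w10,306.5,275)))
print('w10 zero tick etc',[onz(w10,250+x/3,230+250/3,12).round(1).tolist() for x in(230,281,332)])
print(w10['c2w'][:3,3].round(1))
E
python3 - <<'E'
import cv2,numpy as np
i=cv2.imread('pics/w9.png');cv2.imwrite('pics/cw9.png',cv2.resize(i[190:300,250:440],None,fx=4,fy=4,interpolation=cv2.INTER_CUBIC))
E
```

```text
[[0.0, -0.279, 0.96, -191.118], [1.0, 0.0, -0.0, 0.477], [-0.0, 0.96, 0.279, -77.238], [0.0, 0.0, 0.0, 1.0]]
top near edge mid (tool side) (array([ 429. , -304.7,   59.1]), [0.1, 0.1])
top far edge mid (array([ 452.6, -295.6,   59.5]), [0.01, 0.01])
w10 zero tick etc [[416.2, -321.3, 12.0], [419.7, -330.8, 12.0], [423.3, -340.3, 12.0]]
[ 514.8 -274.7  226.3]
```

View pics/cw9.png

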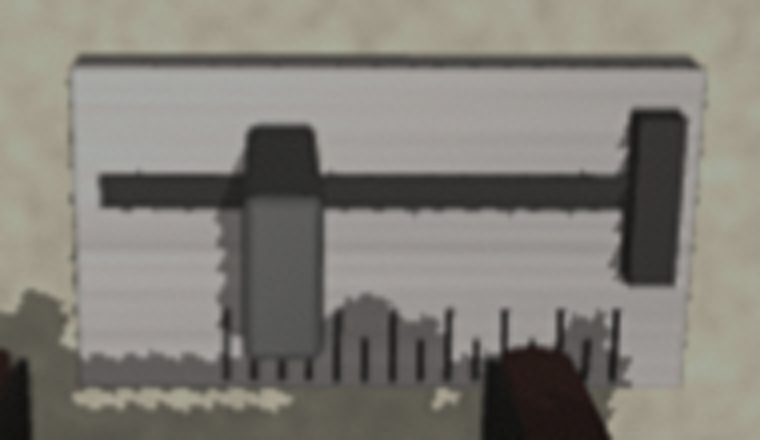

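View pics/ct4.png

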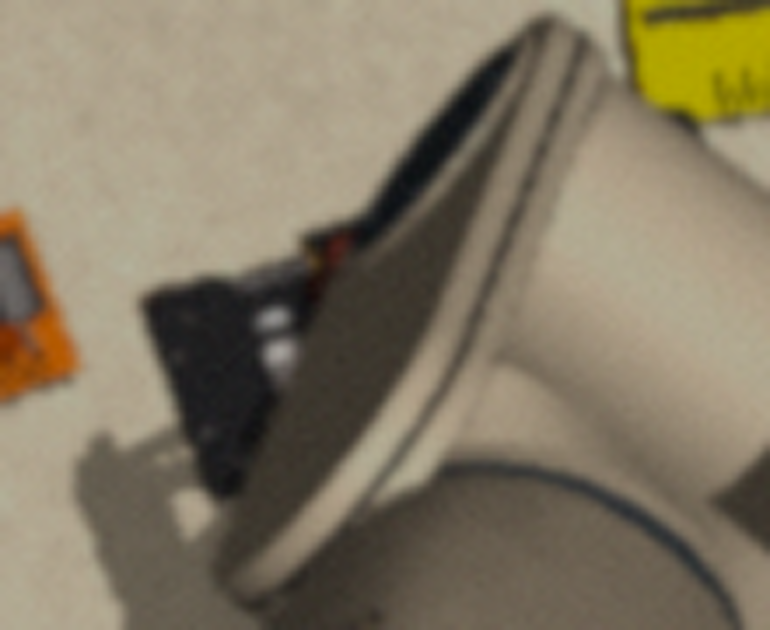

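```bash
python3 -m crank '[[[0,0,0],[0,0,0],0.05],[[0,-0.003,0],[0,0,0],0.05],[[0,-0.0025,0],[0,0,0],0.05],[[0,0,0],[0,0,0],0.05],[[0.003,0,0],[0,0,0],0.05],[[0.003,0,0],[0,0,0],0.05],[[0.003,0,0],[0,0,0],0.05],[[0.003,0,0],[0,0,0],0.05]]'
python3 - <<'E'
from h import *
st();w=shot('wrist','w14.png')
E
```

```text
t: 29.5
ee_pos: [441.3, -299.7, 21.8]
orientation: [2.024, 0.37, -2.022]
ft_force: [0.1, 0.2, 0.8]
width: 50.0
t 29.5 p [ 441.29 -299.66   21.79] yang -69.21 F [0.07 0.16 0.77] w 49.99 q [-0.62  0.56  1.93  0.    0.66  0.59]
```

View pics/w14.png

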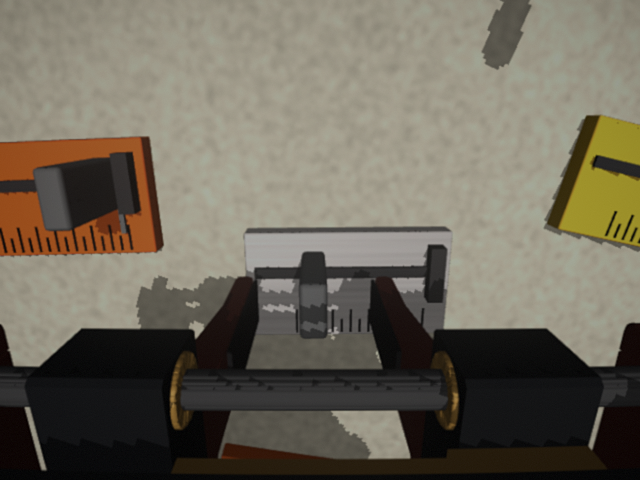

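```bash
python3 -m crank '[[[0.001,0,0],[0,0,0],0.05],[[0.001,0,0],[0,0,0],0.03],[[0.001,0,0],[0,0,0],0.02],[[0,0,0],[0,0,0],0.008],[[0,0,0],[0,0,0],0.008],[[0,0,0],[0,0,0],0.008],[[0,0,0],[0,0,0],0.008],[[0,0,0],[0,0,0],0.008]]'
python3 - <<'E'
from h import *
st();w=shot('wrist','w15.png')
cv2.imwrite('pics/cw15.png',cv2.resize(w['img'][210:350,240:460],None,fx=3,fy=3,interpolation=cv2.INTER_CUBIC))
E
```

```text
t: 30.22
ee_pos: [441.4, -299.7, 19.3]
orientation: [2.024, 0.37, -2.022]
ft_force: [0.5, 0.1, 0.2]
width: 11.7
t 30.22 p [ 441.4  -299.69   19.33] yang -69.19 F [0.49 0.13 0.19] w 11.74 q [-0.62  0.56  1.93  0.    0.65  0.59]
```

View pics/cw15.png

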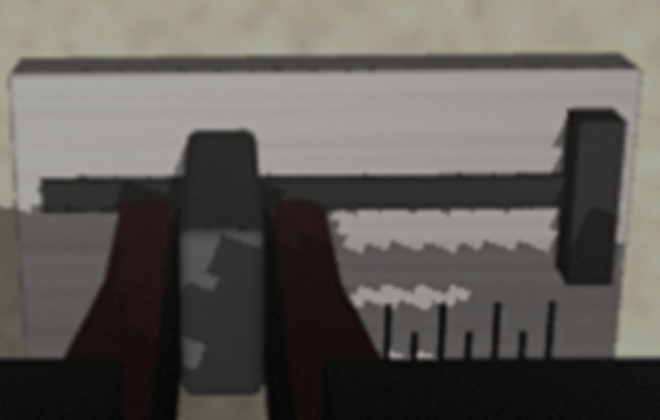

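```bash
python3 -m crank '[[[0,0,0],[0,0,0],0.008],[[0,0.003,0],[0,0,0],0.008],[[0,0.004,0],[0,0,0],0.008],[[0,0.005,0],[0,0,0],0.008],[[0,0.005,0],[0,0,0],0.008],[[0,0.004,0],[0,0,0],0.008],[[0,0.0024,0],[0,0,0],0.008],[[0,0,0],[0,0,0],0.008]]'
python3 -m crank '[[[0,0,0],[0,0,0],0.008],[[0,0,0],[0,0,0],0.008],[[0,0,0],[0,0,0],0.03],[[0,0,0],[0,0,0],0.03],[[0,0,0],[0,0,0],0.03],[[0,0,0],[0,0,0],0.03],[[0,0,0],[0,0,0],0.03],[[0,0,0],[0,0,0],0.03]]'
python3 - <<'E'
from h import *
st();w=shot('wrist','w16.png')
cv2.imwrite('pics/cw16.png',cv2.resize(w['img'][210:350,200:420],None,fx=3,fy=3,interpolation=cv2.INTER_CUBIC))
E
```

```text
t: 30.93
ee_pos: [450.3, -322.6, 19.3]
orientation: [2.025, 0.369, -2.021]
ft_force: [0.7, -0.9, 0.3]
width: 11.8
t: 31.6
ee_pos: [449.5, -321.5, 19.2]
orientation: [2.024, 0.371, -2.022]
ft_force: [0.1, 0.2, -0.1]
width: 30.1
t 31.6 p [ 449.52 -321.46   19.2 ] yang -69.21 F [ 0.09  0.17 -0.09] w 30.1 q [-0.64  0.58  1.88  0.    0.68  0.57]
```

View pics/cw16.png

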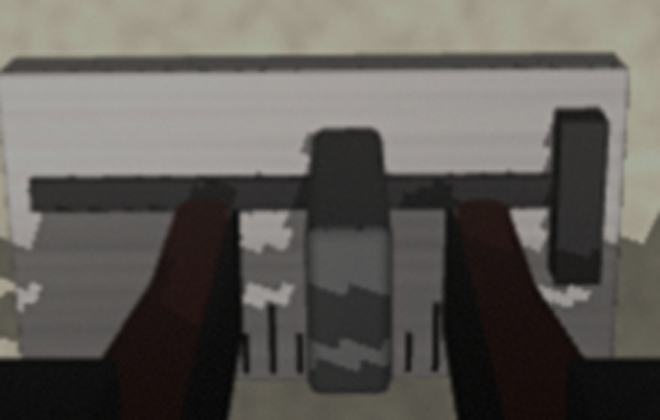

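```bash
python3 -m crank '[[[-0.005,0,0],[0,0,0],0.03],[[-0.015,0,0],[0,0,0],0.03],[[-0.025,0,0],[0,0,0],0.03],[[-0.03,0,0],[0,0,0],0.04],[[-0.035,0,0],[0,0,0],0.05],[[-0.035,0,0.02],[0,0,0],0.05],[[-0.027,0,0.03],[0,0,0],0.05],[[0,0,0.03],[0,0,0],0.05]]'
python3 - <<'E'
from h import *
import pickle
st();w=shot('wrist','w17.png');pickle.dump(w,open('w17.pkl','wb'));print(proj(w,(450,-321,60)))
cv2.imwrite('pics/cw17.png',cv2.resize(w['img'][70:165,250:400],None,fx=5,fy=5,interpolation=cv2.INTER_CUBIC))
E
```

```text
t: 32.32
ee_pos: [376.8, -352.3, 197.1]
orientation: [2.026, 0.363, -2.012]
ft_force: [0.8, -1.8, -0.3]
width: 49.9
t 32.32 p [ 376.79 -352.33  197.08] yang -69.11 F [ 0.83 -1.76 -0.25] w 49.94 q [-0.78  0.25  1.87  0.    1.    0.43]
(np.float64(307.4815776175117), np.float64(119.68199618042098))
```

View pics/cw17.png

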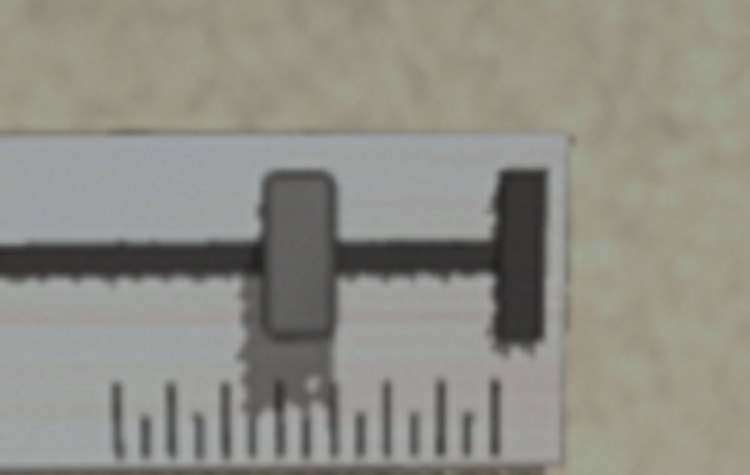

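```bash
python3 -m crank '[[[0,0,0],[0,0,0],0.05],[[0,0,0],[0,0,0],0.05],[[0,0,0],[0,0,0],0.05],[[0,0,0],[0,0,0],0.05],[[0,0,0],[0,0,0],0.05],[[0,0,0],[0,0,0],0.05],[[0,0,0],[0,0,0],0.05],[[0,0,0],[0,0,0],0.05]]'
python3 - <<'E'
from h import *
w=shot('wrist','w18.png');st()
im=cv2.cvtColor(w['img'],cv2.COLOR_BGR2GRAY).astype(float)
c=np.array(w['img'][90:180,250:400]);cv2.imwrite('pics/cw18.png',cv2.resize(c,None,fx=5,fy=5,interpolation=cv2.INTER_CUBIC))
E
```

```text
t: 33.03
ee_pos: [374.8, -349.7, 190.9]
orientation: [2.024, 0.371, -2.022]
ft_force: [-0.5, 0.2, -0.3]
width: 50.2
t 33.08 p [ 374.79 -349.74  190.99] yang -69.2 F [ 0.03  0.36 -0.33] w 50.16 q [-0.77  0.26  1.88  0.    1.    0.43]
```

View pics/cw18.png

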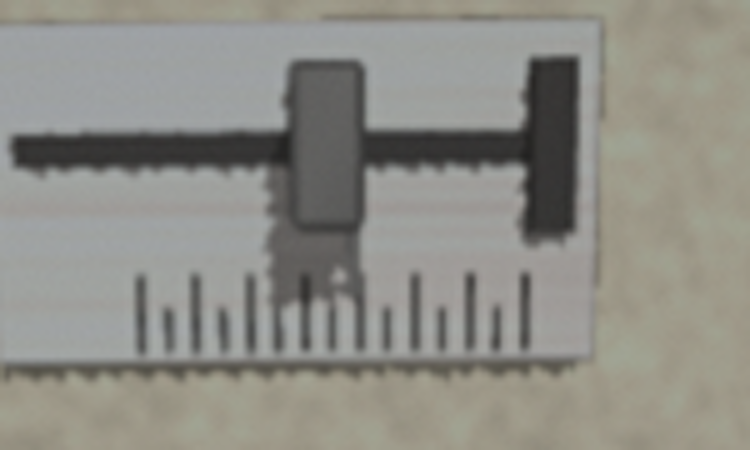

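Run:
```python
from h import *
w=shot('wrist')
C=lambda a,b:(250+(a+.5)/5-.5,90+(b+.5)/5-.5)
z=onz(w,*C(525,312),12);e=onz(w,*C(141,312),12);u=e-z;L=np.linalg.norm(u);u/=L;print('70mm->',L)
f=lambda p,h:round(float((onz(w,*C(*p),h)-z)@u*70/L),2)
print('zero',z.round(1))
print('marker right',f((363,70),60),f((361,220),60),'left',f((291,70),60),f((293,220),60))
print('stop face top',f((529,60),20),f((527,230),20))
for x in(525,470,415,361,306,251,196,141):print(f((x,312),12),end=' ')
```

```text
70mm-> 70.31007457785451
zero [ 435.7 -367.2   12. ]
marker right 30.76 30.95 left 41.84 41.61
stop face top 1.25 0.84
0.0 10.03 20.06 29.9 39.92 49.95 59.97 70.0
```

Run:
```python
from h import *
d=shot('wrist');he=np.array(d['hand_eye'])
T=np.eye(4);T[:3,:3]=R.from_rotvec([2.024,.371,-2.022]).as_matrix();T[:3,3]=[449.52,-321.46,19.2]
d['c2w']=T@he
C=lambda a,b:(200+(a+.5)/3-.5,210+(b+.5)/3-.5)
a=np.radians(110.9);u=np.array([np.cos(a),np.sin(a)]);z0=np.array([435.7,-367.2])
f=lambda p,h:((onz(d,*C(*p),h)[:2]-z0)@u).round(2)
print('marker bottom R,L',f((381,133),14),f((312,133),14),'top R,L',f((390,300),60),f((309,300),60))
print('stop bottom-left',f((551,150),12),f((549,240),12),'ticks 20,25,45,40,35?',[f((x,355),12) for x in(436,409,300,273,245)])
i=cv2.imread('pics/w16.png');cv2.imwrite('pics/cw16b.png',cv2.resize(i[235:345,270:400],None,fx=6,fy=5,interpolation=cv2.INTER_CUBIC))
```

```text
marker bottom R,L 30.58 42.57 top R,L 30.72 41.97
stop bottom-left 0.47 -0.01 ticks 20,25,45,40,35? [np.float64(19.91), np.float64(24.94), np.float64(45.22), np.float64(50.24), np.float64(55.45)]
```

View pics/cw16b.png

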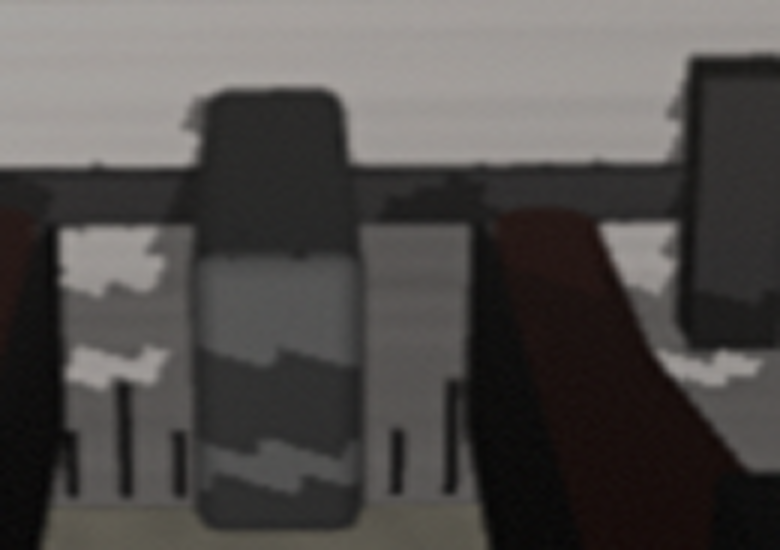

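```bash
python3 -c "
from h import *
st();print(workorder.close_job())"
```

```text
t 33.18 p [ 374.68 -349.77  191.06] yang -69.21 F [-0.26 -0.35 -0.3 ] w 50.2 q [-0.77  0.26  1.88  0.    1.    0.43]
the job is handed in; nothing more can be done
None
```

I tested the nearest drive (drive1, pinion axis at about x 586, y 97 mm), set the aluminium gauge's marker to the free travel, and handed the job in at 33 s.

- **Free play:** Clockwise, the handle force rose to about 5 N. Counter-clockwise, it rose to about 6 N. Both are well below the 16 N that counts as forcing. The resistance began at arc positions of about -14.2 and +17.4 mm, so the free travel is about 31.5 mm, give or take 0.5. The chord between the two loaded end points gave 31.4 mm.
- **Marker:** I gripped the marker, slid it towards the stop and let go. The gripper finished clear, about 190 mm above the bench. The last pictures put the gap at 30.3 to 30.9 mm, about 1 mm short of the measured travel and inside the 3 mm tolerance. I did not trim it further.

**Checks that disagreed:**
- **First marker grasp:** It closed on nothing. The pictures suggest the fingers really end about 26 mm above the stated tool point. I went about 15 mm lower and the grip then held, at 11.7 mm wide on the 12 mm block. The handle was therefore probably held only near its top, but pictures before and after showed no slip.
- **Slide distance:** The settled arm moved 23.2 mm, while the pictures showed the marker moving about 24.6 mm. I trusted the pictures.

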